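# Pack the barista's kit tray

## Task

Pack the coffee kit into the wooden tray: stand the tamper on its base in the round seat, the steel milk jug upright in the square bay and the small yellow carton of filters upright in the oblong bay, and lay the teaspoon, bowl up, lengthwise in the long trough, each resting fully on the floor of its insert. The red and white marker pen and the tall dark and teal carton are not part of the kit: leave them where they are.

Things in the scene. Friction and masses are not known exactly. Their poses are not given: they have to be found in the camera images.
- tamper: Coffee tamper standing upright: round steel base 58 mm across and 30 mm high, above it a dark wooden handle about 32 mm thick at its widest, 96 mm high in all, 0.36 kg. Origin: centre of the underside; z up.
- milk_jug: Steel milk jug standing upright, 101 x 70 x 90 mm with its handle, 0.21 kg. Origin: centre of the whole outline at the underside, z up. The handle points to +x: 12 mm thick, from 18 to 50 mm out, from 14 to 80 mm high. The round body is centred 9 mm to -x of the origin; across y it is 68 mm wide at the foot and about 64 mm at half height (40 to 65 mm high).
- filter_pack: Small yellow carton of paper filters standing upright: 52 mm (x) x 93 mm (y) x 120 mm high, about 0.09 kg. Origin: centre of the underside; z up.
- teaspoon: Steel teaspoon with a red handle, lying on the counter bowl up: 132 mm long (x), 26 mm wide at the widest, 11 mm high, 20 g. Origin: middle of its length at the underside; z up.
- marker_pen: Red and white marker pen lying on the counter, 135 mm long (y), 16 mm thick. Not part of the kit. Origin: middle of its length at the underside.
- tall_carton: Tall carton with a dark front and teal-blue sides and top, standing: 54 mm (x) x 123 mm (y) x 172 mm high. Not part of the kit. Origin: centre of the underside.
- round_seat: Seat for the tamper: a round shallow dish, 84 mm outside, 76 mm inside. Grey plastic, fixed on the floor of the wooden tray (rim 18 mm high, floor 6 mm above the counter). Origin: centre of its underside; its own floor is 3 mm and its wall tops 12 mm above that. z up, x towards the tray's far long side.
- square_bay: Bay for the milk jug: a square shallow dish, 94 mm outside, 88 mm inside; the jug's handle clears its wall, any way round. Grey plastic, fixed on the floor of the wooden tray (rim 18 mm high, floor 6 mm above the counter). Origin: centre of its underside; its own floor is 3 mm and its wall tops 12 mm above that. z up, x towards the tray's far long side.
- oblong_bay: Bay for the small yellow carton: a shallow dish 118 mm (x) x 78 mm (y) outside, 112 x 72 mm inside; the carton's long side goes along x. Grey plastic, fixed on the floor of the wooden tray (rim 18 mm high, floor 6 mm above the counter). Origin: centre of its underside; its own floor is 3 mm and its wall tops 12 mm above that. z up, x towards the tray's far long side.
- spoon_trough: Trough for the teaspoon across the tray's left end: 158 mm (x) x 50 mm (y) outside, 152 x 44 mm inside; the spoon lies along x, either way round. Tall bottles, up to 0.33 m, stand close behind the tray: come from the robot's side. Grey plastic, fixed on the floor of the wooden tray (rim 18 mm high, floor 6 mm above the counter). Origin: centre of its underside; its own floor is 3 mm and its wall tops 12 mm above that. z up, x towards the tray's far long side.

How it is judged:
By the outcome, as a careful person would: the job done as asked, in the order asked, and still so for the second after the job is handed in, with the robot touching nothing.
It also fails if it takes over 120 s, if anything falls off the work surface, if the arm or the gripper's body presses on something with over 40 N, if the wrist force passes 120 N, or if a joint passes its speed limit or range.

## Robot

A 7-joint arm with a two-finger parallel gripper is mounted at the origin on a cart in front of the work surface, level with it; the furniture and walls round the work are solid. World frame = base frame: x ahead of the robot, y to its left, z up, the work surface at z = 0. Lengths are in mm, angles in rad, forces in N, time in s.
With the tool pointing down it reaches from about 400 to 875 mm from the base axis. Payload 4.4 kg.
Tool frame: the origin (TCP) lies at the very end of the fingers, on their centre line; the grasp point (between the pads) lies 19 mm behind it; z points along the fingers, y is the line along which they close (so a half turn about z gives the same grasp; the last joint's range is limited). The gripper opens to 85 mm and grips with 20 to 120 N. Pads are 22 mm wide; open, the fingers measure 114 mm over their backs; the gripper's body (76 mm by 85 mm) begins 54 mm behind the grasp point. The pads swing forward as they close: fully open they stand 13 mm farther back than shut.
Start: joints at [-0.066, 0.628, 0.038, 1.517, -0.027, 0.996, -0.02], TCP at [650.014, 0.027, 231.313] pointing down, gripper open.
Joint ranges: [-3.06, 3.06], [-0.37, 2.12], [-1.25, 1.32], [0.18, 2.47], [-1.1, 4.24], [0.23, 1.98], [-2.94, 2.94]. Speed limits (rad/s): [2.57, 2.57, 3.14, 3.14, 3.14, 3.14, 3.14].

## Interface

Orientations are given as [roll, pitch, yaw] about the fixed x, y, z axes, in that order (R = Rz(yaw) Ry(pitch) Rx(roll)).
In Python, from cell import ctrl gives the robot as it stands.
- The arm moves only by the tool jog_arm, never from a script. Its argument "plan" is a list of rows, each an object of numbers: "tx", "ty", "tz": the shift along the tool's x, y, z as a fraction of full scale; "wx", "wy", "wz": the turn, a rotation vector about the tool's x, y, z as a fraction of full scale; "claw": the closure, from 0 (fully open) to 1 (shut). In form: [{"tx": .., "ty": .., "tz": .., "wx": .., "wy": .., "wz": .., "claw": ..}, ...]. A call has 1 to 12 rows; each row is the pose to reach, as a shift and turn from the pose commanded when the call began, along the tool's axes at that moment; what a row does not reach only later rows make up. Full scale, the value 1, is 300 mm for a shift and 90 degrees for a turn. A row lasts 1/10 s, in which the tool goes at most 50 mm and 8.59 degrees, less where a joint would pass 70% of its speed; a pose out of reach is approached as far as the arm can. A call with a number of a shift or a turn outside -1 to 1 is refused whole. A call with a gripper value outside its range is refused whole. The fingers move at their own pace and stop on an object; the grip force is fixed at half the most. Time passes only in rows, so rows that repeat a pose let the fingers close. It gives the time, the measured TCP pose, the force, the opening and the grip force at its end, in the units of the state.
- ctrl.read_state(): the state, without advancing time (a new reading comes with each control period).
- ctrl.get_image(name): name is "scene" or "side" or "wrist"; returns a dict with "img" (480x640x3 uint8, red, green, blue), "depth" (480x640 float32, mm along the optical axis (not along the pixel's ray), 0 where there is no reading), "fx", "fy", "cx", "cy" (pixels), "position" and "orientation" of the camera in the world; the wrist camera has in their place "hand_eye" (4x4, takes a point from camera to tool coordinates, whose origin is the TCP and whose axes are the flange's). Camera axes: x right, y down, z forward; pixel columns grow to the right and rows downward; lengths in mm; the calibration is good to about 2 mm. A picture is of the moment at which its call begins: read the wrist's pose just before it.
- ctrl.finish_job(): hands the job in; it is judged then, once.
Trained networks look in a picture, given as the dict that the camera call returned (one of the last four; its "shot" number tells which), for a name from the list of things; names that differ only in an ending like _2 or _b are one class to them, and where a whole thing is asked for, a point or a joint stands for the part that bears it (a point fixed in the world has none). Each returns a list of dicts, best first, with "score" (0 to 1); they miss things now and then, are a little off and sometimes report something else, mostly with a low value. They report only what shows in the picture. A call takes as long as a camera call.
- ctrl.trace(picture, thing): "pixels" (480x640 bool, what is visible of it) and "extent" ([centre column, centre row, width, height] in pixels, round what is visible of it).
The state is a dict: "clock": time; "qpos": joint angles; "qd": joint speeds; "tau": joint torques, N m; "eef_pos": TCP position; "tool_rot": TCP orientation; "force": force on the tool from outside, world axes, zero at the start; "torque": the same for the moment, N m; "width": finger opening in mm; "gripper_force": force on a finger pad.
Only numpy, scipy, OpenCV 4.12 (cv2) and the standard library are available. Lean on these libraries where they do the work, as an engineer would, in place of code of your own. Each camera call takes 0.05 s, during which the arm holds its last target. There are 200 camera calls.

## Working session

There is one attempt and no reset: what is moved stays moved. The work goes in short steps, Python scripts to look and compute and a tool call to move; the robot and the scene stay as the last step left them, time stands still between calls to the robot, and variables do not carry over. Pictures are saved under pics/ and viewed, at most 14 in all, crops included, and the job is handed in when it is done.

Besides the shell and the picture viewer there is one more tool, called after "Call:" by a JSON object that holds its "name" and its "arguments". jog_arm: Moves the arm, as the interface text tells. Shift numbers are shares of 300 mm and turn numbers shares of 90 degrees, none past 1 either way. Its arguments: {"type":"object","properties":{"plan":{"type":"array"}},"required":["plan"]}

```bash
mkdir -p pics; cat > h.py <<'E'
import numpy as np, cv2
from scipy.spatial.transform import Rotation as R
from cell import ctrl
T=["tamper","milk_jug","filter_pack","teaspoon","marker_pen","tall_carton","round_seat","square_bay","oblong_bay","spoon_trough"]
def cam(p,st=None):
    if "hand_eye" in p:
        M=np.eye(4);M[:3,:3]=R.from_euler('xyz',st["tool_rot"]).as_matrix();M[:3,3]=st["eef_pos"]
        return M@np.array(p["hand_eye"])
    M=np.eye(4);o=np.array(p["orientation"],float)
    M[:3,:3]=o if o.shape==(3,3) else R.from_euler('xyz',o).as_matrix()
    M[:3,3]=p["position"];return M
def pts(p,mask=None,st=None):
    d=p["depth"];m=(d>0) if mask is None else (d>0)&mask
    v,u=np.nonzero(m);z=d[v,u]
    P=np.c_[(u-p["cx"])/p["fx"]*z,(v-p["cy"])/p["fy"]*z,z]
    M=cam(p,st);return P@M[:3,:3].T+M[:3,3]
def look(name,fn=None):
    st=ctrl.read_state();p=ctrl.get_image(name)
    if fn: cv2.imwrite("pics/"+fn,p["img"][:,:,::-1])
    return st,p
def desc(P):
    P=P[np.isfinite(P).all(1)]
    lo,hi=np.percentile(P,2,0),np.percentile(P,98,0)
    r=cv2.minAreaRect(P[:,:2].astype(np.float32))
    return "lo %s hi %s rect %s"%(lo.round(),hi.round(),np.round(np.r_[r[0],r[1],r[2]],1))
E
python3 - <<'E'
from h import *
print(ctrl.read_state())
for n in ["scene","side"]:
    st,p=look(n,n+"0.png")
    print(n,p["position"],p["orientation"])
    for t in T:
        for r in ctrl.trace(p,t)[:2]:
            m=cv2.erode(r["pixels"].astype(np.uint8),np.ones((3,3)))>0
            if m.sum()<20: print(t,"small");continue
            print(t,round(r["score"],2),np.round(r["extent"]),desc(pts(p,m)))
E
```

```text
{'clock': 0.0, 'qpos': array([-0.06578029,  0.62934105,  0.03845068,  1.51835162, -0.02698501,
        0.99632342, -0.0199686 ]), 'qd': array([-1.68693040e-03, -1.40928948e-03, -3.82338171e-04, -7.25472476e-05,
       -2.92517417e-04,  4.13287437e-04,  1.45021900e-03]), 'tau': array([-1.11932164e-03, -5.63405585e+01,  1.22606792e+00, -1.93450052e+01,
        1.09587883e-02,  1.05136272e-02, -8.84369996e-06]), 'eef_pos': array([6.49375722e+02, 6.89331900e-03, 2.30397798e+02]), 'tool_rot': array([-3.13968795e+00,  4.23809960e-05,  1.57080953e+00]), 'force': array([0.3994285 , 0.81089197, 0.44636712]), 'torque': array([ 0.0281618 , -0.015658  ,  0.01502687]), 'gripper_force': 0.0, 'width': 85.20837097106049}
scene [-254.83815042 1263.03428327  798.77380579] [-2.09520462  0.01170398 -2.55479457]
tamper 0.67 [364. 209.  17.  34.] lo [412. -76.   9.] hi [457. -42.  94.] rect [435.  -64.4  46.4  49.1   4.7]
milk_jug 0.89 [413. 189.  21.  31.] lo [ 348. -348.   10.] hi [ 404. -279.   87.] rect [ 390.7 -358.    62.6  164.2   15.9]
filter_pack 0.89 [339. 216.  24.  46.] lo [428.  28.  11.] hi 
[... 1321 characters left out ...]
   77.3]
tall_carton 0.33 [317. 217.  33.  49.] lo [430.  26.   8.] hi [522.  85. 121.] rect [476.7  45.6  57.9  93.7  61.8]
round_seat 0.82 [302. 297.  36.  26.] lo [498. 332.   5.] hi [567. 411.  18.] rect [533.1 372.   87.3  75.9  84.9]
square_bay 0.66 [304. 274.  43.  22.] lo [480. 224.   5.] hi [567. 323.  17.] rect [522.9 273.2 100.4  89.   83.6]
oblong_bay 0.9 [307. 256.  41.  18.] lo [457. 134.   5.] hi [565. 219.  17.] rect [511.2 177.3  88.2 111.8  85.4]
oblong_bay 0.67 [287. 315.  45.  16.] lo [523. 420.   5.] hi [619. 467.  18.] rect [569.7 440.1  68.3  99.   81.7]
spoon_trough 0.57 [287. 316.  43.  12.] lo [526. 421.   5.] hi [618. 466.  17.] rect [571.7 446.4  53.8  96.4  82.7]
```

View pics/scene0.png

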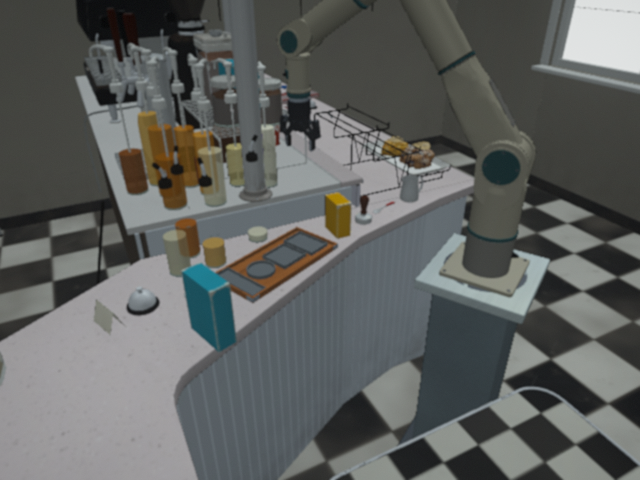

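View pics/side0.png

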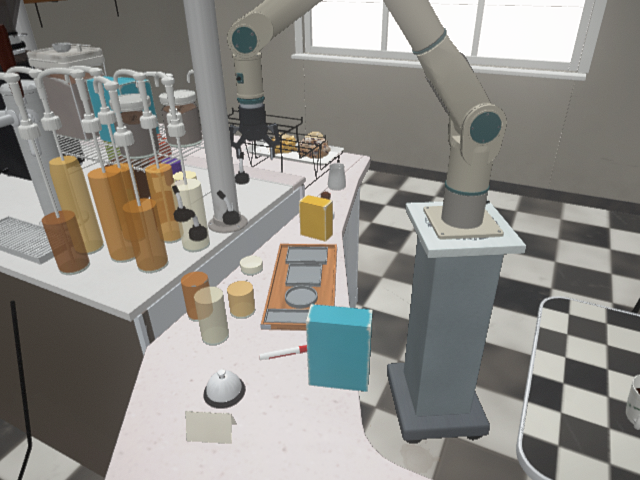

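Both pictures show the tray on the near counter (scene ~(275,262)) with the carton, tamper, spoon and jug to its right. A pole and bottles stand behind, and the tall teal carton and pen are on the left. Next I'll map obstacle heights.

```bash
python3 - <<'E'
from h import *
P=[]
for n in ["scene","side"]:
    st,p=look(n);P.append(pts(p))
P=np.vstack(P)
xs=np.arange(300,900,50);ys=np.arange(-450,700,50)
print("y\\x",xs)
for y in ys[::-1]:
    row=[]
    for x in xs:
        q=P[(P[:,0]>=x)&(P[:,0]<x+50)&(P[:,1]>=y)&(P[:,1]<y+50)&(P[:,2]>-100)&(P[:,2]<700)]
        row.append("%4d"%np.percentile(q[:,2],97) if len(q)>2 else "   .")
    print("%5d"%y," ".join(row))
E
```

```text
y\x [300 350 400 450 500 550 600 650 700 750 800 850]
  650    .    .  172  172  170    3    3   56   55    3    3    4
  600    .  170  174  175  174    3    3   41   40    3    4    4
  550    .    .    3    4   15   15   14    4    4    4    4    4
  500    .    .    3    3    3    1    1    2  331  124    4  108
  450    .    .    4   20   20   18   18    1  314  283    4  110
  400    .    .    3   20   20   19   47  306   76  316  110  112
  350    .    .   17   19   16   18   19  325  326  340  113  537
  300    .    .   18   18   20   18   20    4    4  111  113  547
  250    .    .   18   18   13   18   20   25  101  522  533  114
  200    .    .   19   20   20   20   29  335  110  417  543  537
  150    .  -15   19   18   13   21    4  650  674  668  533  544
  100    .    0   18   21   21   19    3  659  683  652  512  418
   50    .    1  119  121  111    5  110  114  499  495  516  521
    0  699  157  695  692  684  666  636  613  405  512  500  266
  -50    .    3  681  658  617  571  562  621  348  115  491  264
 -100    .    3   95   87  111  113  113  114  114  120  413  414
 -150    0    4    9    4  113  115  115  113  114  120  415  416
 -200    3    3   13    4  114  115  115  115  221  203  414  417
 -250    4    4   11    6    8  243  243  115  116  116  117  117
 -300    6   84   78    5  243  245  246  243  115  116  116  115
 -350   42   86   84  139  244  243  246  247  246  245  116  115
 -400    7   81  136  246  255  253  246  245  245  246  245  115
 -450    4    4  139  139  139  254  254  243  246  245  246    .
```

Call:
{"name": "jog_arm", "arguments": {"plan": [{"tz": -0.4},{"tz": -0.5},{"tz": -0.5,"ty": -0.3},{"tz": -0.5,"ty": -0.6},{"tz": -0.5,"ty": -0.6,"tx": -0.15},{"tz": -0.5,"ty": -0.6,"tx": -0.3},{"tz": -0.5,"ty": -0.6,"tx": -0.3},{"tz": -0.5,"ty": -0.6,"tx": -0.3},{"tz": -0.5,"ty": -0.6,"tx": -0.3},{"tz": -0.5,"ty": -0.6,"tx": -0.3},{"tz": -0.5,"ty": -0.6,"tx": -0.3}]}}

```text
invalid input at $.plan[0]: expected keys tx, ty, tz, wx, wy, wz, claw
```

Call:
{"name": "jog_arm", "arguments": {"plan": [{"tx": 0,"ty": 0,"tz": -0.17,"wx": 0,"wy": 0,"wz": 0,"claw": 0},{"tx": -0.3,"ty": -0.6,"tz": -0.5,"wx": 0,"wy": 0,"wz": 0,"claw": 0},{"tx": -0.3,"ty": -0.6,"tz": -0.5,"wx": 0,"wy": 0,"wz": 0,"claw": 0},{"tx": -0.3,"ty": -0.6,"tz": -0.5,"wx": 0,"wy": 0,"wz": 0,"claw": 0},{"tx": -0.3,"ty": -0.6,"tz": -0.5,"wx": 0,"wy": 0,"wz": 0,"claw": 0},{"tx": -0.3,"ty": -0.6,"tz": -0.5,"wx": 0,"wy": 0,"wz": 0,"claw": 0},{"tx": -0.3,"ty": -0.6,"tz": -0.5,"wx": 0,"wy": 0,"wz": 0,"claw": 0},{"tx": -0.3,"ty": -0.6,"tz": -0.5,"wx": 0,"wy": 0,"wz": 0,"claw": 0},{"tx": -0.3,"ty": -0.6,"tz": -0.5,"wx": 0,"wy": 0,"wz": 0,"claw": 0}]}}

```text
clock: 2.1
eef_pos: [470.7, -89.1, 380.7]
tool_rot: [-3.141, -0.001, 1.572]
force: [0.2, 0.5, -0.3]
width: 85.3
gripper_force: 0.0
```

```bash
cat >> h.py <<'E'
def survey(fn,names):
    st,p=look("wrist",fn);print(st["clock"],st["eef_pos"].round(1),st["tool_rot"].round(3),"fx",p["fx"])
    M=cam(p,st);print("cam at",M[:3,3].round(),"fwd",M[:3,2].round(2),"right",M[:3,0].round(2))
    for t in names:
        for r in ctrl.trace(p,t)[:2]:
            m=cv2.erode(r["pixels"].astype(np.uint8),np.ones((3,3)))>0
            if m.sum()<20: continue
            print(t,round(r["score"],2),np.round(r["extent"]),desc(pts(p,m,st)))
    return st,p
E
python3 - <<'E'
from h import *
survey("w1.png",T)
E
```

```text
2.1 [470.7 -89.1 380.7] [-3.141e+00 -1.000e-03  1.572e+00] fx 392.902053917786
cam at [471. -12. 523.] fwd [-0.   -0.3  -0.95] right [ 1.  0. -0.]
tamper 0.69 [294. 165.  49.  49.] lo [417. -92.  19.] hi [465. -46.  96.] rect [441.8 -69.2  51.5  53.9  63.6]
milk_jug 0.59 [255. 348.  56.  76.] lo [ 354. -352.    3.] hi [ 412. -284.   85.] rect [ 383.2 -322.8   87.4   63.3   89.9]
filter_pack 0.67 [327.  60. 111. 103.] lo [435.   0.  85.] hi [519.  73. 122.] rect [477.4  37.1  50.3  90.1  58. ]
teaspoon 0.68 [286. 252.  18.  89.] lo [ 413. -254.    1.] hi [ 440. -136.   11.] rect [ 426.8 -196.1  126.2   22.3   85.1]
square_bay 0.72 [297. 163.  46.  44.] lo [417. -91.  20.] hi [466. -46.  96.] rect [443.  -69.6  50.1  53.9  60.1]
square_bay 0.16 [288. 251.  20.  88.] lo [ 413. -254.    1.] hi [ 440. -136.   11.] rect [ 421.4 -194.9  124.9   22.1   78.1]
```

View pics/w1.png

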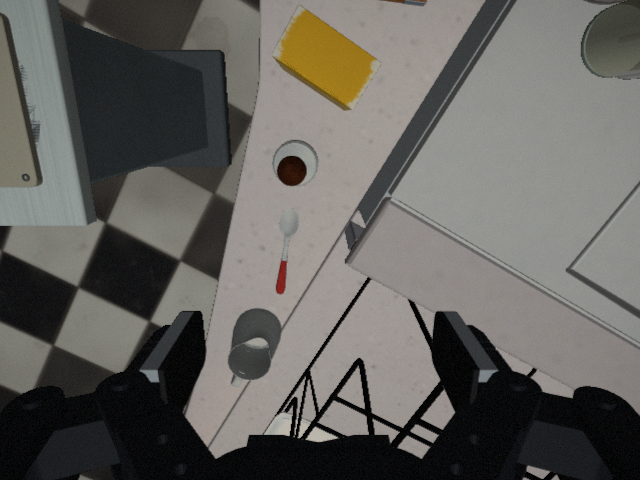

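The wrist view shows the yellow carton at (327,60), the tamper at (294,165), the spoon with its bowl towards the tray at (286,250) and the jug at (255,345) with its handle towards (237,380). I'll get precise fits from these.

```bash
python3 - <<'E'
from h import *
st,p=look("wrist")
def tr(t):
    return ctrl.trace(p,t)[0]["pixels"]
P=pts(p,tr("tamper"),st)
for a,b in [(8,24),(24,34),(34,50),(50,65),(65,80),(80,90),(90,100)]:
    q=P[(P[:,2]>=a)&(P[:,2]<b)]
    if len(q)>3: print("tamper",a,b,len(q),"lo",q[:,:2].min(0).round(1),"hi",q[:,:2].max(0).round(1),"circ",np.round(np.r_[cv2.minEnclosingCircle(q[:,:2].astype(np.float32))[0],cv2.minEnclosingCircle(q[:,:2].astype(np.float32))[1]],1))
P=pts(p,tr("milk_jug"),st)
for a,b in [(0,20),(20,40),(40,65),(65,80),(80,95)]:
    q=P[(P[:,2]>=a)&(P[:,2]<b)]
    if len(q)>3: print("jug",a,b,len(q),"lo",q[:,:2].min(0).round(1),"hi",q[:,:2].max(0).round(1),"circ",cv2.minEnclosingCircle(q[:,:2].astype(np.float32)))
P=pts(p,tr("filter_pack"),st);q=P[P[:,2]>112];print("pack",cv2.minAreaRect(q[:,:2].astype(np.float32)),q[:,2].mean())
P=pts(p,tr("teaspoon"),st);print("spoon",cv2.minAreaRect(P[:,:2].astype(np.float32)))
v=P[:,:2]-P[:,:2].mean(0);print(np.linalg.svd(v,full_matrices=False)[2][0],P[:,:2].mean(0))
A=pts(p,None,st)
xs=np.arange(320,620,20);ys=np.arange(-420,120,20)
print("      "," ".join("%3d"%x for x in xs))
for y in ys[::-1]:
    print("%5d "%y," ".join("%3d"%np.percentile(A[(A[:,0]>=x)&(A[:,0]<x+20)&(A[:,1]>=y)&(A[:,1]<y+20),2].tolist()+[-99],98) if 1 else "" for x in xs))
im=p["img"][290:410,200:320];cv2.imwrite("pics/jug.png",cv2.resize(im,None,fx=4,fy=4)[:,:,::-1])
E
```

```text
tamper 8 24 923 lo [ 412.1 -100.4] hi [469.5 -43.1] circ [440.7 -72.   29. ]
tamper 24 34 39 lo [431.1 -80.1] hi [460.6 -50.5] circ [445.9 -65.3  20.9]
tamper 65 80 8 lo [425.9 -64.9] hi [453.9 -56.1] circ [439.9 -63.8  14. ]
tamper 80 90 172 lo [425.3 -87.2] hi [456.3 -55.7] circ [440.8 -71.9  16.2]
tamper 90 100 518 lo [426.9 -85.6] hi [455.3 -58.2] circ [440.4 -71.7  15.1]
jug 0 20 587 lo [ 338.5 -369.8] hi [ 414.2 -282.4] circ ((382.2873840332031, -327.80157470703125), 45.67813491821289)
jug 20 40 659 lo [ 348.2 -351.9] hi [ 415.  -282.6] circ ((381.463134765625, -317.3558044433594), 34.91301727294922)
jug 40 65 891 lo [ 350.  -366.8] hi [ 413.1 -285.1] circ ((373.16339111328125, -327.51031494140625), 45.56374740600586)
jug 65 80 544 lo [ 350.6 -364.9] hi [ 409.3 -283.8] circ ((375.97393798828125, -325.685546875), 46.66519546508789)
jug 80 95 278 lo [ 353.4 -359.3] hi [ 408.9 -280. ] circ ((380.42498779296875, -320.30029296875), 44.19621658325195)
pack ((477.9118957519531, 37.968910217285156), (50.586002349853516, 91.99114990234375), 57.84317398071289) 120.04012852732416
spoon ((
[... 1332 characters left out ...]
 2   1   2 -99 111 112 112 112
 -240    1   1   1   2  10  10   1   1   1   1   4   7 243 184 112
 -260    2   2   1   2   8   6   2   1   1   1   7 241 243   0 -99
 -280    2   2   2   1   2   2   1   1   1 175 173 243 243   1   1
 -300    2  57  85  86  88   1   1   1   1 193 242 243 242 153   1
 -320    2  85  68 -99  84   1   1   1 138 199 212   1   1   1   1
 -340    2  85  85  85  86   1   1   1 138 137   1   1   1   1   1
 -360    1  80  84  85  45   1   1 138 137 138 138 112   1   2   1
 -380    2  78  78   1   1   2 136 138 136   2 137 138 138   1   1
 -400    1 -99 -99   2   1   1 137  61 137 136   2   1   1 138 138
 -420    2   2   1   2   1  99 117   1   1   1   1   1   1   1 137
```

View pics/jug.png

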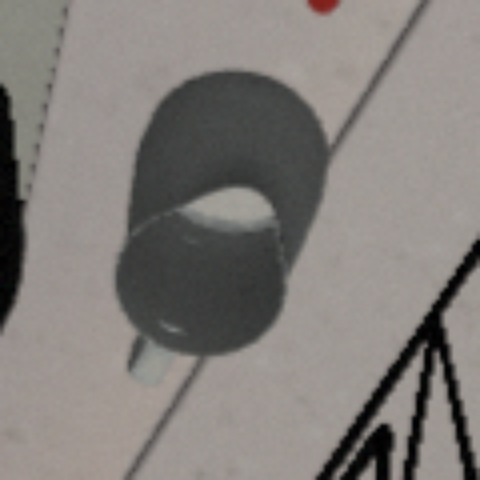

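The crop shows the jug body with its spout opening and its handle foot at lower left (~(150,360) in the crop). Going for the tamper at (441,-72), closing along world x.

Call:
{"name": "jog_arm", "arguments": {"plan": [{"tx": 0.06,"ty": -0.1,"tz": 0.2,"wx": 0,"wy": 0,"wz": 0,"claw": 0},{"tx": 0.06,"ty": -0.1,"tz": 0.4,"wx": 0,"wy": 0,"wz": 0,"claw": 0},{"tx": 0.06,"ty": -0.1,"tz": 0.6,"wx": 0,"wy": 0,"wz": 0,"claw": 0},{"tx": 0.06,"ty": -0.1,"tz": 0.8,"wx": 0,"wy": 0,"wz": 0,"claw": 0},{"tx": 0.06,"ty": -0.1,"tz": 0.8,"wx": 0,"wy": 0,"wz": 0,"claw": 0},{"tx": 0.06,"ty": -0.1,"tz": 0.8,"wx": 0,"wy": 0,"wz": 0,"claw": 0},{"tx": 0.06,"ty": -0.1,"tz": 0.8,"wx": 0,"wy": 0,"wz": 0,"claw": 0},{"tx": 0.06,"ty": -0.1,"tz": 0.8,"wx": 0,"wy": 0,"wz": 0,"claw": 0},{"tx": 0.06,"ty": -0.1,"tz": 0.8,"wx": 0,"wy": 0,"wz": 0,"claw": 0}]}}

```text
clock: 3.8
eef_pos: [442.0, -72.2, 143.8]
tool_rot: [3.136, 0.001, 1.571]
force: [0.1, -0.8, 0.8]
width: 85.2
gripper_force: 0.0
```

Call:
{"name": "jog_arm", "arguments": {"plan": [{"tx": 0,"ty": 0,"tz": 0.12,"wx": 0,"wy": 0,"wz": 0,"claw": 0},{"tx": 0,"ty": 0,"tz": 0.22,"wx": 0,"wy": 0,"wz": 0,"claw": 0},{"tx": 0,"ty": 0,"tz": 0.27,"wx": 0,"wy": 0,"wz": 0,"claw": 0},{"tx": 0,"ty": 0,"tz": 0.27,"wx": 0,"wy": 0,"wz": 0,"claw": 0},{"tx": 0,"ty": 0,"tz": 0.27,"wx": 0,"wy": 0,"wz": 0,"claw": 1},{"tx": 0,"ty": 0,"tz": 0.27,"wx": 0,"wy": 0,"wz": 0,"claw": 1},{"tx": 0,"ty": 0,"tz": 0.27,"wx": 0,"wy": 0,"wz": 0,"claw": 1},{"tx": 0,"ty": 0,"tz": 0.27,"wx": 0,"wy": 0,"wz": 0,"claw": 1},{"tx": 0,"ty": 0,"tz": 0.27,"wx": 0,"wy": 0,"wz": 0,"claw": 1},{"tx": 0,"ty": 0,"tz": 0.27,"wx": 0,"wy": 0,"wz": 0,"claw": 1},{"tx": 0,"ty": 0,"tz": 0.27,"wx": 0,"wy": 0,"wz": 0,"claw": 1},{"tx": 0,"ty": 0,"tz": 0.27,"wx": 0,"wy": 0,"wz": 0,"claw": 1}]}}

```text
clock: 5.0
eef_pos: [440.6, -72.1, 61.6]
tool_rot: [3.14, 0.0, 1.571]
force: [-0.8, -0.1, 11.4]
width: 30.0
gripper_force: 58.3
```

Call:
{"name": "jog_arm", "arguments": {"plan": [{"tx": 0,"ty": 0,"tz": -0.1,"wx": 0,"wy": 0,"wz": 0,"claw": 1},{"tx": 0,"ty": 0,"tz": -0.25,"wx": 0,"wy": 0,"wz": 0,"claw": 1},{"tx": 0,"ty": 0,"tz": -0.4,"wx": 0,"wy": 0,"wz": 0,"claw": 1},{"tx": 0,"ty": 0,"tz": -0.55,"wx": 0,"wy": 0,"wz": 0,"claw": 1},{"tx": 0.14,"ty": 0.05,"tz": -0.65,"wx": 0,"wy": 0,"wz": 0,"claw": 1},{"tx": 0.3,"ty": 0.1,"tz": -0.65,"wx": 0,"wy": 0,"wz": 0,"claw": 1},{"tx": 0.45,"ty": 0.15,"tz": -0.65,"wx": 0,"wy": 0,"wz": 0,"claw": 1},{"tx": 0.6,"ty": 0.2,"tz": -0.65,"wx": 0,"wy": 0,"wz": 0,"claw": 1},{"tx": 0.75,"ty": 0.25,"tz": -0.65,"wx": 0,"wy": 0,"wz": 0,"claw": 1},{"tx": 0.9,"ty": 0.28,"tz": -0.65,"wx": 0,"wy": 0,"wz": 0,"claw": 1},{"tx": 1,"ty": 0.28,"tz": -0.65,"wx": 0,"wy": 0,"wz": 0,"claw": 1},{"tx": 1,"ty": 0.28,"tz": -0.65,"wx": 0,"wy": 0,"wz": 0,"claw": 1}]}}

```text
clock: 6.2
eef_pos: [522.0, 235.0, 254.5]
tool_rot: [-3.14, -0.004, 1.579]
force: [-1.9, -0.7, -3.9]
width: 30.1
gripper_force: 61.0
```

```bash
python3 - <<'E'
from h import *
st,p=survey("w2.png",["round_seat","square_bay","oblong_bay","spoon_trough","tamper"])
print(st["width"])
E
```

```text
6.2 [522.  235.  254.5] [-3.14  -0.004  1.579] fx 392.902053917786
cam at [522. 312. 397.] fwd [ 0.   -0.3  -0.95] right [ 1.    0.01 -0.  ]
round_seat 0.84 [337.  49.  97.  98.] lo [499. 333.   7.] hi [573. 405.  19.] rect [535.8 367.6  81.2  79.2   1. ]
square_bay 0.89 [324. 158. 110. 106.] lo [480. 227.   8.] hi [570. 317.  18.] rect [524.8 271.8  92.   92.3  83.4]
square_bay 0.3 [311. 247. 123.  79.] lo [454. 144.   8.] hi [573. 219.  19.] rect [513.9 175.8  76.7 116.5  84. ]
oblong_bay 0.59 [313. 248. 121.  76.] lo [454. 144.   8.] hi [573. 219.  19.] rect [513.1 174.8  78.2 115.3  83.2]
tamper 0.61 [319. 302. 113. 179.] lo [498. 225. 207.] hi [546. 262. 288.] rect [522.1 239.9  56.3  47.8   1.1]
30.050758056915026
```

View pics/w2.png

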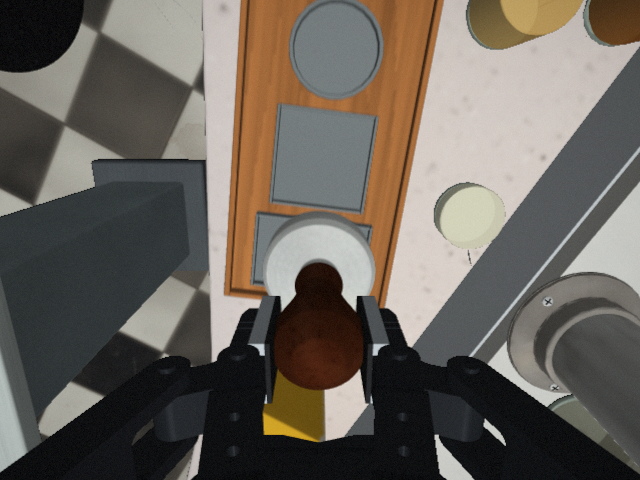

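The tamper hangs straight in the grip. The round seat is at (337,49), the square bay at (324,158) and the oblong bay is partly behind the tamper. Moving over the seat at (536,369.5).

Call:
{"name": "jog_arm", "arguments": {"plan": [{"tx": 0.15,"ty": 0.02,"tz": 0,"wx": 0,"wy": 0,"wz": 0,"claw": 1},{"tx": 0.3,"ty": 0.04,"tz": 0,"wx": 0,"wy": 0,"wz": 0,"claw": 1},{"tx": 0.42,"ty": 0.04,"tz": 0,"wx": 0,"wy": 0,"wz": 0,"claw": 1},{"tx": 0.47,"ty": 0.04,"tz": 0.1,"wx": 0,"wy": 0,"wz": 0,"claw": 1},{"tx": 0.47,"ty": 0.04,"tz": 0.2,"wx": 0,"wy": 0,"wz": 0,"claw": 1},{"tx": 0.47,"ty": 0.04,"tz": 0.3,"wx": 0,"wy": 0,"wz": 0,"claw": 1},{"tx": 0.47,"ty": 0.04,"tz": 0.4,"wx": 0,"wy": 0,"wz": 0,"claw": 1},{"tx": 0.47,"ty": 0.04,"tz": 0.5,"wx": 0,"wy": 0,"wz": 0,"claw": 1},{"tx": 0.47,"ty": 0.04,"tz": 0.56,"wx": 0,"wy": 0,"wz": 0,"claw": 1},{"tx": 0.47,"ty": 0.04,"tz": 0.59,"wx": 0,"wy": 0,"wz": 0,"claw": 1},{"tx": 0.47,"ty": 0.04,"tz": 0.6,"wx": 0,"wy": 0,"wz": 0,"claw": 1},{"tx": 0.47,"ty": 0.04,"tz": 0.6,"wx": 0,"wy": 0,"wz": 0,"claw": 1}]}}

```text
clock: 7.7
eef_pos: [536.7, 368.9, 75.8]
tool_rot: [3.141, -0.0, 1.57]
force: [-1.2, -0.1, -4.1]
width: 30.2
gripper_force: 61.0
```

Lower 3 mm more, then release and look.

Call:
{"name": "jog_arm", "arguments": {"plan": [{"tx": 0,"ty": 0,"tz": 0.008,"wx": 0,"wy": 0,"wz": 0,"claw": 1},{"tx": 0,"ty": 0,"tz": 0.014,"wx": 0,"wy": 0,"wz": 0,"claw": 1},{"tx": 0,"ty": 0,"tz": 0.014,"wx": 0,"wy": 0,"wz": 0,"claw": 1},{"tx": 0,"ty": 0,"tz": 0.014,"wx": 0,"wy": 0,"wz": 0,"claw": 1}]}}

```text
clock: 8.1
eef_pos: [536.1, 369.2, 71.5]
tool_rot: [3.141, -0.0, 1.571]
force: [-0.4, -0.0, -4.2]
width: 30.1
gripper_force: 61.0
```

Call:
{"name": "jog_arm", "arguments": {"plan": [{"tx": 0,"ty": 0,"tz": 0.006,"wx": 0,"wy": 0,"wz": 0,"claw": 1},{"tx": 0,"ty": 0,"tz": 0.006,"wx": 0,"wy": 0,"wz": 0,"claw": 1},{"tx": 0,"ty": 0,"tz": 0.006,"wx": 0,"wy": 0,"wz": 0,"claw": 1}]}}

```text
clock: 8.4
eef_pos: [536.4, 368.7, 71.0]
tool_rot: [3.141, 0.0, 1.57]
force: [-2.4, -2.7, 5.6]
width: 30.4
gripper_force: 61.9
```

Call:
{"name": "jog_arm", "arguments": {"plan": [{"tx": 0,"ty": 0,"tz": 0,"wx": 0,"wy": 0,"wz": 0,"claw": 0.3},{"tx": 0,"ty": 0,"tz": 0,"wx": 0,"wy": 0,"wz": 0,"claw": 0},{"tx": 0,"ty": 0,"tz": 0,"wx": 0,"wy": 0,"wz": 0,"claw": 0},{"tx": 0,"ty": 0,"tz": -0.1,"wx": 0,"wy": 0,"wz": 0,"claw": 0},{"tx": 0,"ty": 0,"tz": -0.2,"wx": 0,"wy": 0,"wz": 0,"claw": 0},{"tx": 0,"ty": -0.05,"tz": -0.36,"wx": 0,"wy": 0,"wz": 0,"claw": 0},{"tx": -0.05,"ty": -0.1,"tz": -0.52,"wx": 0,"wy": 0,"wz": 0,"claw": 0},{"tx": -0.2,"ty": -0.15,"tz": -0.65,"wx": 0,"wy": 0,"wz": 0,"claw": 0},{"tx": -0.36,"ty": -0.2,"tz": -0.7,"wx": 0,"wy": 0,"wz": 0,"claw": 0},{"tx": -0.52,"ty": -0.25,"tz": -0.7,"wx": 0,"wy": 0,"wz": 0,"claw": 0},{"tx": -0.68,"ty": -0.25,"tz": -0.7,"wx": 0,"wy": 0,"wz": 0,"claw": 0},{"tx": -0.84,"ty": -0.25,"tz": -0.7,"wx": 0,"wy": 0,"wz": 0,"claw": 0}]}}

```text
clock: 9.6
eef_pos: [460.6, 125.9, 280.0]
tool_rot: [3.14, -0.001, 1.572]
force: [1.3, -0.7, -0.8]
width: 85.2
gripper_force: 0.0
```

```bash
python3 - <<'E'
from h import *
st,p=survey(None,["round_seat","tamper"])
st,p=look("side")
for r in ctrl.trace(p,"tamper")[:1]:
    print(r["score"],desc(pts(p,r["pixels"])))
E
```

```text
9.6 [460.6 125.9 280. ] [ 3.140e+00 -1.000e-03  1.572e+00] fx 392.902053917786
cam at [460. 203. 423.] fwd [ 0.   -0.3  -0.95] right [1. 0. 0.]
0.94 lo [510. 355.  11.] hi [559. 397. 104.] rect [534.1 358.5  84.5  53.5  87.9]
```

Call:
{"name": "jog_arm", "arguments": {"plan": [{"tx": -0.16,"ty": -0.02,"tz": 0,"wx": 0,"wy": 0,"wz": 0,"claw": 0},{"tx": -0.32,"ty": -0.04,"tz": 0,"wx": 0,"wy": 0,"wz": 0,"claw": 0},{"tx": -0.48,"ty": -0.06,"tz": 0,"wx": 0,"wy": 0,"wz": 0,"claw": 0},{"tx": -0.64,"ty": -0.1,"tz": 0,"wx": 0,"wy": 0,"wz": 0,"claw": 0},{"tx": -0.8,"ty": -0.14,"tz": 0,"wx": 0,"wy": 0,"wz": 0,"claw": 0},{"tx": -0.95,"ty": -0.18,"tz": 0,"wx": 0,"wy": 0,"wz": 0,"claw": 0},{"tx": -1,"ty": -0.25,"tz": 0,"wx": 0,"wy": 0,"wz": 0,"claw": 0}]}}

```text
clock: 10.55
eef_pos: [387.5, -176.0, 279.4]
tool_rot: [3.139, 0.002, 1.569]
force: [0.0, 0.5, -0.7]
width: 85.6
gripper_force: 0.0
```

Call:
{"name": "jog_arm", "arguments": {"plan": [{"tx": -0.16,"ty": 0,"tz": 0,"wx": 0,"wy": 0,"wz": 0,"claw": 0},{"tx": -0.3,"ty": 0,"tz": 0,"wx": 0,"wy": 0,"wz": 0,"claw": 0},{"tx": -0.35,"ty": 0,"tz": 0,"wx": 0,"wy": 0,"wz": 0,"claw": 0},{"tx": -0.35,"ty": 0,"tz": 0,"wx": 0,"wy": 0,"wz": 0,"claw": 0},{"tx": -0.35,"ty": 0,"tz": 0,"wx": 0,"wy": 0,"wz": 0,"claw": 0}]}}

```text
clock: 11.05
eef_pos: [387.2, -276.0, 278.8]
tool_rot: [-3.141, -0.001, 1.573]
force: [0.7, 0.8, -0.3]
width: 84.9
gripper_force: 0.0
```

```bash
python3 - <<'E'
from h import *
st,p=survey("w3.png",["milk_jug"])
m=ctrl.trace(p,"milk_jug")[0]["pixels"]
P=pts(p,m,st)
for a,b in [(5,20),(20,40),(40,65),(65,78),(78,95)]:
    q=P[(P[:,2]>=a)&(P[:,2]<b)]
    c=np.array([381,-317]);d=q[:,:2]-c;r=np.hypot(*d.T);f=r>42
    print(a,b,len(q),q[:,:2].min(0).round(1),q[:,:2].max(0).round(1),"far",f.sum(),d[f].mean(0).round(1) if f.any() else "",r.max().round(1))
E
```

```text
11.05 [ 387.2 -276.   278.8] [-3.141e+00 -1.000e-03  1.573e+00] fx 392.902053917786
cam at [ 387. -199.  422.] fwd [ 0.   -0.3  -0.95] right [ 1.  0. -0.]
milk_jug 0.83 [315. 246.  71.  98.] lo [ 352. -360.    2.] hi [ 409. -284.   86.] rect [ 375.5 -320.    79.9   70.4   20.8]
5 20 505 [ 349.8 -352. ] [ 413.1 -282.6] far 0  35.0
20 40 734 [ 346.4 -364.3] [ 415.4 -282.7] far 43 [-26.6 -44.6] 54.8
40 65 799 [ 349.4 -366.1] [ 412.1 -285.3] far 44 [-29.3 -47.8] 58.2
65 78 515 [ 352.  -366.3] [ 408.1 -285.1] far 33 [-24.5 -45. ] 55.0
78 95 740 [ 353.2 -361.9] [ 408.7 -279.6] far 68 [-21.1 -40.5] 49.9
```

View pics/w3.png

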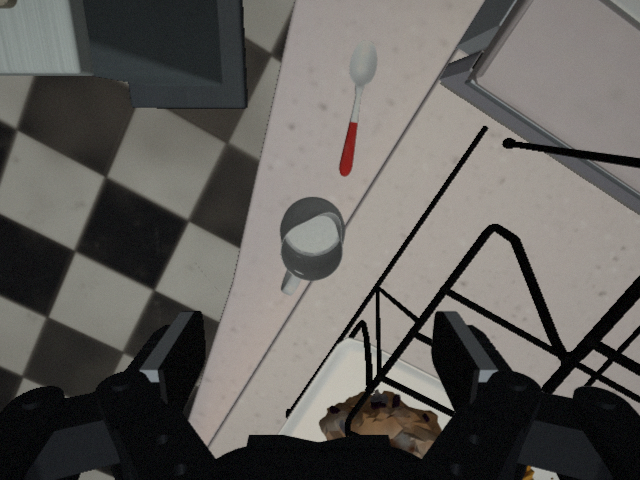

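The image shows the jug at (312,240) with its handle pointing down-left to (290,283) and the rack to its right. Handle direction is about -121°, so I turn 31° to close across it.

Call:
{"name": "jog_arm", "arguments": {"plan": [{"tx": -0.05,"ty": -0.02,"tz": 0.1,"wx": 0,"wy": 0,"wz": 0.09,"claw": 0},{"tx": -0.1,"ty": -0.02,"tz": 0.2,"wx": 0,"wy": 0,"wz": 0.18,"claw": 0},{"tx": -0.137,"ty": -0.02,"tz": 0.3,"wx": 0,"wy": 0,"wz": 0.27,"claw": 0},{"tx": -0.137,"ty": -0.02,"tz": 0.4,"wx": 0,"wy": 0,"wz": 0.34,"claw": 0},{"tx": -0.137,"ty": -0.02,"tz": 0.5,"wx": 0,"wy": 0,"wz": 0.34,"claw": 0},{"tx": -0.137,"ty": -0.02,"tz": 0.5,"wx": 0,"wy": 0,"wz": 0.34,"claw": 0},{"tx": -0.137,"ty": -0.02,"tz": 0.5,"wx": 0,"wy": 0,"wz": 0.34,"claw": 0},{"tx": -0.137,"ty": -0.02,"tz": 0.5,"wx": 0,"wy": 0,"wz": 0.34,"claw": 0}]}}

```text
clock: 12.0
eef_pos: [381.3, -319.2, 130.8]
tool_rot: [3.139, -0.0, 1.038]
force: [0.6, 0.1, 0.3]
width: 85.6
gripper_force: 0.0
```

Call:
{"name": "jog_arm", "arguments": {"plan": [{"tx": 0.006,"ty": 0,"tz": 0.1,"wx": 0,"wy": 0,"wz": 0,"claw": 0},{"tx": 0.006,"ty": 0,"tz": 0.2,"wx": 0,"wy": 0,"wz": 0,"claw": 0},{"tx": 0.006,"ty": 0,"tz": 0.29,"wx": 0,"wy": 0,"wz": 0,"claw": 0},{"tx": 0.006,"ty": 0,"tz": 0.336,"wx": 0,"wy": 0,"wz": 0,"claw": 0},{"tx": 0.006,"ty": 0,"tz": 0.336,"wx": 0,"wy": 0,"wz": 0,"claw": 0},{"tx": 0.006,"ty": 0,"tz": 0.336,"wx": 0,"wy": 0,"wz": 0,"claw": 1},{"tx": 0.006,"ty": 0,"tz": 0.336,"wx": 0,"wy": 0,"wz": 0,"claw": 1},{"tx": 0.006,"ty": 0,"tz": 0.336,"wx": 0,"wy": 0,"wz": 0,"claw": 1},{"tx": 0.006,"ty": 0,"tz": 0.336,"wx": 0,"wy": 0,"wz": 0,"claw": 1},{"tx": 0.006,"ty": 0,"tz": 0.336,"wx": 0,"wy": 0,"wz": 0,"claw": 1}]}}

```text
clock: 13.0
eef_pos: [382.1, -318.0, 30.8]
tool_rot: [3.138, 0.0, 1.036]
force: [-0.9, 1.8, 10.1]
width: 61.2
gripper_force: 62.7
```

Call:
{"name": "jog_arm", "arguments": {"plan": [{"tx": 0,"ty": 0,"tz": -0.1,"wx": 0,"wy": 0,"wz": 0,"claw": 1},{"tx": 0,"ty": 0,"tz": -0.25,"wx": 0,"wy": 0,"wz": 0,"claw": 1},{"tx": 0,"ty": 0,"tz": -0.4,"wx": 0,"wy": 0,"wz": 0,"claw": 1},{"tx": 0,"ty": 0,"tz": -0.52,"wx": 0,"wy": 0,"wz": 0.09,"claw": 1},{"tx": 0,"ty": 0,"tz": -0.62,"wx": 0,"wy": 0,"wz": 0.18,"claw": 1},{"tx": 0.05,"ty": 0,"tz": -0.62,"wx": 0,"wy": 0,"wz": 0.27,"claw": 1},{"tx": 0.15,"ty": 0,"tz": -0.62,"wx": 0,"wy": 0,"wz": 0.36,"claw": 1},{"tx": 0.25,"ty": 0,"tz": -0.62,"wx": 0,"wy": 0,"wz": 0.45,"claw": 1},{"tx": 0.35,"ty": -0.04,"tz": -0.62,"wx": 0,"wy": 0,"wz": 0.54,"claw": 1},{"tx": 0.45,"ty": -0.08,"tz": -0.62,"wx": 0,"wy": 0,"wz": 0.54,"claw": 1},{"tx": 0.45,"ty": -0.08,"tz": -0.62,"wx": 0,"wy": 0,"wz": 0.54,"claw": 1},{"tx": 0.45,"ty": -0.08,"tz": -0.62,"wx": 0,"wy": 0,"wz": 0.54,"claw": 1}]}}

```text
clock: 14.2
eef_pos: [429.5, -188.0, 215.3]
tool_rot: [3.141, -0.002, 0.191]
force: [0.4, -0.5, -2.5]
width: 60.5
gripper_force: 67.5
```

Call:
{"name": "jog_arm", "arguments": {"plan": [{"tx": 0.06,"ty": -0.14,"tz": 0,"wx": 0,"wy": 0,"wz": 0,"claw": 1},{"tx": 0.12,"ty": -0.28,"tz": 0,"wx": 0,"wy": 0,"wz": 0,"claw": 1},{"tx": 0.18,"ty": -0.42,"tz": 0,"wx": 0,"wy": 0,"wz": 0,"claw": 1},{"tx": 0.24,"ty": -0.56,"tz": 0,"wx": 0,"wy": 0,"wz": 0,"claw": 1},{"tx": 0.3,"ty": -0.7,"tz": 0,"wx": 0,"wy": 0,"wz": 0,"claw": 1},{"tx": 0.36,"ty": -0.85,"tz": 0,"wx": 0,"wy": 0,"wz": 0,"claw": 1},{"tx": 0.4,"ty": -0.95,"tz": 0,"wx": 0,"wy": 0,"wz": 0,"claw": 1},{"tx": 0.4,"ty": -0.95,"tz": 0,"wx": 0,"wy": 0,"wz": 0,"claw": 1},{"tx": 0.4,"ty": -0.95,"tz": 0,"wx": 0,"wy": 0,"wz": 0,"claw": 1}]}}

```text
clock: 15.1
eef_pos: [494.0, 112.8, 214.9]
tool_rot: [3.141, -0.001, 0.189]
force: [0.7, -0.0, -2.9]
width: 60.8
gripper_force: 67.5
```

```bash
python3 - <<'E'
from h import *
st,p=survey("w4.png",["square_bay","milk_jug"])
st,p=look("side")
for t in ["square_bay","milk_jug"]:
    for r in ctrl.trace(p,t)[:1]: print(t,r["score"],desc(pts(p,r["pixels"])))
E
```

```text
15.1 [494.  112.8 214.9] [ 3.141e+00 -1.000e-03  1.890e-01] fx 392.902053917786
cam at [570. 127. 358.] fwd [-0.3  -0.06 -0.95] right [ 0.19 -0.98  0.  ]
square_bay 0.93 [145. 134. 131. 144.] lo [479. 224.   8.] hi [570. 318.  19.] rect [524.4 271.2  94.1  92.8  83.3]
milk_jug 0.83 [318. 333. 210. 230.] lo [461.  83. 186.] hi [528. 140. 270.] rect [497.5 113.5  76.9  61.8  12. ]
square_bay 0.57 lo [479. 225.   5.] hi [572. 326.  20.] rect [527.2 298.2 151.9  93.6  86.5]
milk_jug 0.89 lo [ 460. -123.  113.] hi [525. 148. 269.] rect [ 478.1 -184.2  703.7  102.5   89.8]
```

View pics/w4.png

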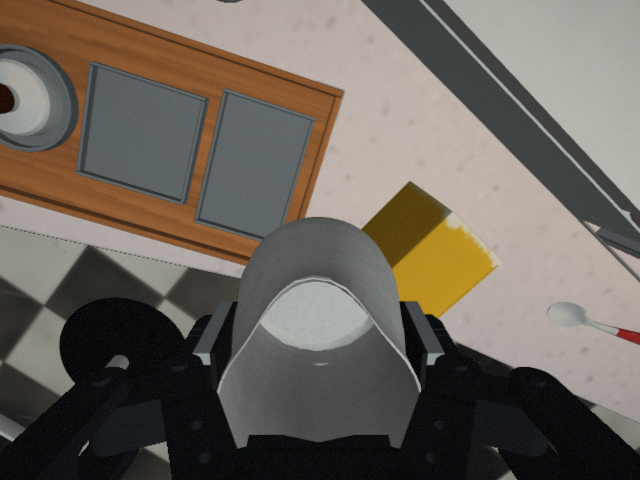

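The jug is held upright at (318,300). The square bay is at (145,134) and the tamper sits in its seat at the left edge. Moving over the bay centre and lowering.

Call:
{"name": "jog_arm", "arguments": {"plan": [{"tx": 0.06,"ty": -0.15,"tz": 0,"wx": 0,"wy": 0,"wz": 0,"claw": 1},{"tx": 0.12,"ty": -0.3,"tz": 0,"wx": 0,"wy": 0,"wz": 0,"claw": 1},{"tx": 0.18,"ty": -0.44,"tz": 0,"wx": 0,"wy": 0,"wz": 0,"claw": 1},{"tx": 0.2,"ty": -0.5,"tz": 0.08,"wx": 0,"wy": 0,"wz": 0,"claw": 1},{"tx": 0.2,"ty": -0.5,"tz": 0.2,"wx": 0,"wy": 0,"wz": 0,"claw": 1},{"tx": 0.2,"ty": -0.5,"tz": 0.32,"wx": 0,"wy": 0,"wz": 0,"claw": 1},{"tx": 0.2,"ty": -0.5,"tz": 0.44,"wx": 0,"wy": 0,"wz": 0,"claw": 1},{"tx": 0.2,"ty": -0.5,"tz": 0.52,"wx": 0,"wy": 0,"wz": 0,"claw": 1},{"tx": 0.2,"ty": -0.5,"tz": 0.56,"wx": 0,"wy": 0,"wz": 0,"claw": 1},{"tx": 0.2,"ty": -0.5,"tz": 0.57,"wx": 0,"wy": 0,"wz": 0,"claw": 1},{"tx": 0.2,"ty": -0.5,"tz": 0.57,"wx": 0,"wy": 0,"wz": 0,"claw": 1}]}}

```text
clock: 16.5
eef_pos: [525.1, 271.9, 44.0]
tool_rot: [-3.141, -0.001, 0.188]
force: [0.4, -0.7, -2.2]
width: 61.3
gripper_force: 67.5
```

Call:
{"name": "jog_arm", "arguments": {"plan": [{"tx": 0,"ty": 0,"tz": 0.008,"wx": 0,"wy": 0,"wz": 0,"claw": 1},{"tx": 0,"ty": 0,"tz": 0.015,"wx": 0,"wy": 0,"wz": 0,"claw": 1},{"tx": 0,"ty": 0,"tz": 0.015,"wx": 0,"wy": 0,"wz": 0,"claw": 1}]}}

```text
clock: 16.8
eef_pos: [525.4, 272.6, 40.1]
tool_rot: [-3.141, -0.002, 0.189]
force: [0.5, 0.2, 1.2]
width: 61.0
gripper_force: 67.9
```

Call:
{"name": "jog_arm", "arguments": {"plan": [{"tx": 0,"ty": 0,"tz": 0,"wx": 0,"wy": 0,"wz": 0,"claw": 0.3},{"tx": 0,"ty": 0,"tz": 0,"wx": 0,"wy": 0,"wz": 0,"claw": 0.1},{"tx": 0,"ty": 0,"tz": 0,"wx": 0,"wy": 0,"wz": 0,"claw": 0.1},{"tx": 0,"ty": 0,"tz": -0.1,"wx": 0,"wy": 0,"wz": 0,"claw": 0.1},{"tx": 0,"ty": 0,"tz": -0.25,"wx": 0,"wy": 0,"wz": 0,"claw": 0.1},{"tx": 0,"ty": 0,"tz": -0.4,"wx": 0,"wy": 0,"wz": 0,"claw": 0.1},{"tx": -0.03,"ty": 0.07,"tz": -0.5,"wx": 0,"wy": 0,"wz": 0.08,"claw": 0},{"tx": -0.09,"ty": 0.22,"tz": -0.5,"wx": 0,"wy": 0,"wz": 0.16,"claw": 0},{"tx": -0.15,"ty": 0.37,"tz": -0.5,"wx": 0,"wy": 0,"wz": 0.24,"claw": 0},{"tx": -0.21,"ty": 0.52,"tz": -0.5,"wx": 0,"wy": 0,"wz": 0.32,"claw": 0},{"tx": -0.26,"ty": 0.64,"tz": -0.5,"wx": 0,"wy": 0,"wz": 0.4,"claw": 0},{"tx": -0.3,"ty": 0.737,"tz": -0.5,"wx": 0,"wy": 0,"wz": 0.478,"claw": 0}]}}

```text
clock: 18.0
eef_pos: [476.4, 35.6, 189.3]
tool_rot: [3.142, 0.0, -0.57]
force: [1.1, 0.8, 0.2]
width: 85.6
gripper_force: 0.0
```

Call:
{"name": "jog_arm", "arguments": {"plan": [{"tx": 0,"ty": 0,"tz": 0,"wx": 0,"wy": 0,"wz": 0,"claw": 0},{"tx": 0,"ty": 0,"tz": 0,"wx": 0,"wy": 0,"wz": 0,"claw": 0}]}}

```text
clock: 18.2
eef_pos: [477.4, 37.8, 189.0]
tool_rot: [-3.141, 0.0, -0.563]
force: [1.0, 0.4, 0.3]
width: 85.7
gripper_force: 0.0
```

```bash
python3 - <<'E'
from h import *
st,p=survey("w5.png",["filter_pack","tall_carton"])
r=ctrl.trace(p,"filter_pack")[0];P=pts(p,r["pixels"],st);q=P[P[:,2]>113]
print("top",cv2.minAreaRect(q[:,:2].astype(np.float32)),len(q))
st,p=look("side","s5.png")
for t in ["milk_jug"]:
    for r in ctrl.trace(p,t)[:1]: print(t,r["score"],desc(pts(p,r["pixels"])))
E
```

```text
18.2 [477.4  37.8 189. ] [-3.141  0.    -0.563] fx 392.902053917786
cam at [543.  -4. 332.] fwd [-0.26  0.16 -0.95] right [-0.53 -0.85 -0.  ]
filter_pack 0.55 [316. 242.  93. 170.] lo [437.  -1.  47.] hi [525.  72. 121.] rect [478.3  37.7  48.8  91.9  57.9]
tall_carton 0.37 [316. 241.  94. 170.] lo [437.  -2.  46.] hi [526.  72. 121.] rect [478.   38.   49.8  92.7  57.8]
top ((477.7671203613281, 38.030364990234375), (50.068687438964844, 92.21491241455078), 57.91738510131836) 13220
milk_jug 0.75 lo [486. 143.   9.] hi [557. 308.  94.] rect [517.8 229.9 289.3  86.8  88.9]
```

View pics/w5.png

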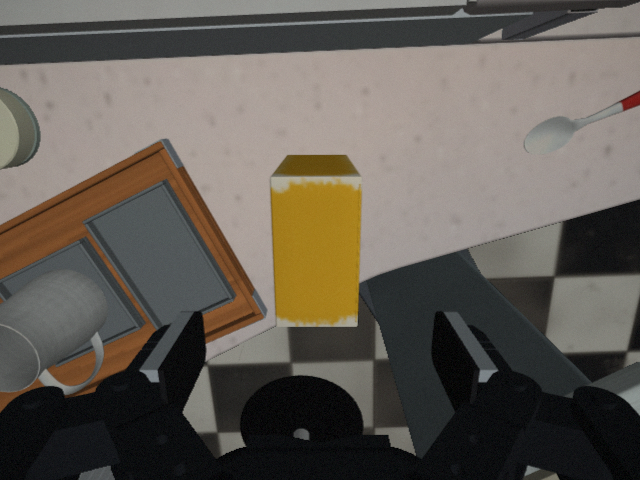

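View pics/s5.png

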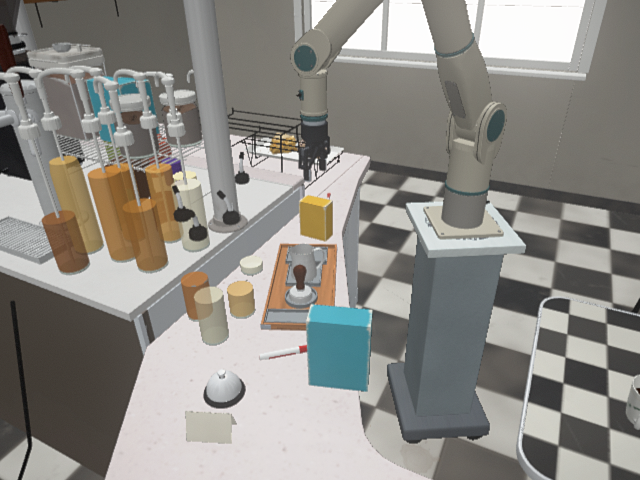

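The carton is centred and square between the fingers at (316,242). The jug stands in its bay with the tamper in its seat. Descending on the carton.

Call:
{"name": "jog_arm", "arguments": {"plan": [{"tx": 0,"ty": 0,"tz": 0.1,"wx": 0,"wy": 0,"wz": 0,"claw": 0},{"tx": 0,"ty": 0,"tz": 0.2,"wx": 0,"wy": 0,"wz": 0,"claw": 0},{"tx": 0,"ty": 0,"tz": 0.32,"wx": 0,"wy": 0,"wz": 0,"claw": 0},{"tx": 0,"ty": 0,"tz": 0.41,"wx": 0,"wy": 0,"wz": 0,"claw": 0},{"tx": 0,"ty": 0,"tz": 0.41,"wx": 0,"wy": 0,"wz": 0,"claw": 0},{"tx": 0,"ty": 0,"tz": 0.41,"wx": 0,"wy": 0,"wz": 0,"claw": 1},{"tx": 0,"ty": 0,"tz": 0.41,"wx": 0,"wy": 0,"wz": 0,"claw": 1},{"tx": 0,"ty": 0,"tz": 0.41,"wx": 0,"wy": 0,"wz": 0,"claw": 1},{"tx": 0,"ty": 0,"tz": 0.41,"wx": 0,"wy": 0,"wz": 0,"claw": 1},{"tx": 0,"ty": 0,"tz": 0.41,"wx": 0,"wy": 0,"wz": 0,"claw": 1},{"tx": 0,"ty": 0,"tz": 0.41,"wx": 0,"wy": 0,"wz": 0,"claw": 1}]}}

```text
clock: 19.6
eef_pos: [478.6, 38.2, 67.5]
tool_rot: [-3.14, -0.002, -0.562]
force: [-0.2, 1.0, 7.2]
width: 51.9
gripper_force: 52.9
```

Call:
{"name": "jog_arm", "arguments": {"plan": [{"tx": 0,"ty": 0,"tz": -0.06,"wx": 0,"wy": 0,"wz": 0,"claw": 1},{"tx": 0,"ty": 0,"tz": -0.16,"wx": 0,"wy": 0,"wz": 0,"claw": 1},{"tx": 0,"ty": 0,"tz": -0.26,"wx": 0,"wy": 0,"wz": 0,"claw": 1},{"tx": 0,"ty": 0,"tz": -0.26,"wx": 0,"wy": 0,"wz": -0.08,"claw": 1},{"tx": -0.03,"ty": -0.1,"tz": -0.26,"wx": 0,"wy": 0,"wz": -0.16,"claw": 1},{"tx": -0.06,"ty": -0.2,"tz": -0.26,"wx": 0,"wy": 0,"wz": -0.24,"claw": 1},{"tx": -0.1,"ty": -0.3,"tz": -0.26,"wx": 0,"wy": 0,"wz": -0.283,"claw": 1},{"tx": -0.13,"ty": -0.4,"tz": -0.26,"wx": 0,"wy": 0,"wz": -0.283,"claw": 1},{"tx": -0.145,"ty": -0.45,"tz": -0.26,"wx": 0,"wy": 0,"wz": -0.283,"claw": 1},{"tx": -0.145,"ty": -0.45,"tz": -0.26,"wx": 0,"wy": 0,"wz": -0.283,"claw": 1},{"tx": -0.145,"ty": -0.45,"tz": -0.26,"wx": 0,"wy": 0,"wz": -0.283,"claw": 1}]}}

```text
clock: 20.7
eef_pos: [512.3, 174.0, 144.2]
tool_rot: [3.14, -0.0, -0.119]
force: [0.3, -1.2, -2.1]
width: 51.9
gripper_force: 53.5
```

```bash
python3 - <<'E'
from h import *
st,p=survey("w6.png",["filter_pack","oblong_bay","milk_jug"])
E
```

```text
20.7 [512.3 174.  144.2] [ 3.14  -0.    -0.119] fx 392.902053917786
cam at [590. 165. 287.] fwd [-0.3   0.03 -0.95] right [-0.12 -0.99  0.  ]
filter_pack 0.57 [318. 313. 202. 263.] lo [504. 147. 110.] hi [559. 194. 198.] rect [528.6 171.9  49.8  59.2  82.7]
oblong_bay 0.83 [318. 168. 121.  52.] lo [545. 132.   8.] hi [573. 207.  19.] rect [555.2 168.5  78.4  32.3  83.3]
```

View pics/w6.png

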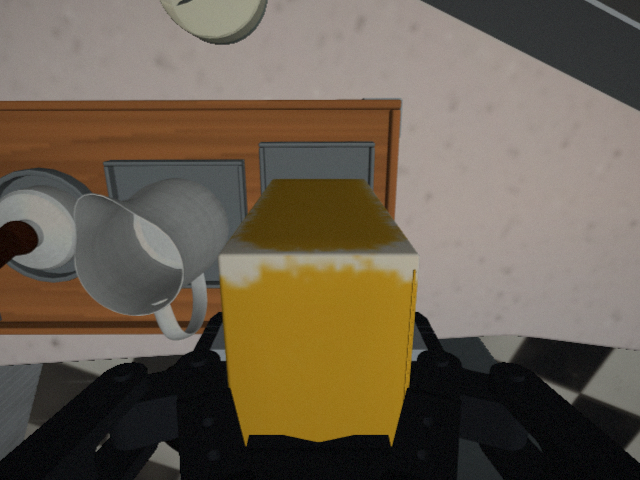

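Carton is square to the tray, right over the oblong bay (318,168), and the jug (150,240) is clear. Lower and check.

Call:
{"name": "jog_arm", "arguments": {"plan": [{"tx": 0,"ty": 0,"tz": 0.07,"wx": 0,"wy": 0,"wz": 0,"claw": 1},{"tx": 0,"ty": 0,"tz": 0.14,"wx": 0,"wy": 0,"wz": 0,"claw": 1},{"tx": 0,"ty": 0,"tz": 0.19,"wx": 0,"wy": 0,"wz": 0,"claw": 1},{"tx": 0,"ty": 0,"tz": 0.21,"wx": 0,"wy": 0,"wz": 0,"claw": 1},{"tx": 0,"ty": 0,"tz": 0.218,"wx": 0,"wy": 0,"wz": 0,"claw": 1},{"tx": 0,"ty": 0,"tz": 0.224,"wx": 0,"wy": 0,"wz": 0,"claw": 1},{"tx": 0,"ty": 0,"tz": 0.224,"wx": 0,"wy": 0,"wz": 0,"claw": 1},{"tx": 0,"ty": 0,"tz": 0.224,"wx": 0,"wy": 0,"wz": 0,"claw": 1}]}}

```text
clock: 21.7
eef_pos: [513.1, 175.6, 77.4]
tool_rot: [-3.141, -0.001, -0.118]
force: [1.0, -0.0, -1.6]
width: 51.6
gripper_force: 53.5
```

Call:
{"name": "jog_arm", "arguments": {"plan": [{"tx": 0,"ty": 0,"tz": 0.006,"wx": 0,"wy": 0,"wz": 0,"claw": 1},{"tx": 0,"ty": 0,"tz": 0.006,"wx": 0,"wy": 0,"wz": 0,"claw": 1},{"tx": 0,"ty": 0,"tz": 0.006,"wx": 0,"wy": 0,"wz": 0,"claw": 0.25},{"tx": 0,"ty": 0,"tz": 0.006,"wx": 0,"wy": 0,"wz": 0,"claw": 0.2},{"tx": 0,"ty": 0,"tz": 0.006,"wx": 0,"wy": 0,"wz": 0,"claw": 0.2},{"tx": 0,"ty": 0,"tz": -0.08,"wx": 0,"wy": 0,"wz": 0,"claw": 0.2},{"tx": 0,"ty": 0,"tz": -0.22,"wx": 0,"wy": 0,"wz": 0,"claw": 0.2},{"tx": 0,"ty": 0,"tz": -0.38,"wx": 0,"wy": 0,"wz": 0,"claw": 0.2},{"tx": -0.02,"ty": 0.12,"tz": -0.5,"wx": 0,"wy": 0,"wz": -0.09,"claw": 0.2},{"tx": -0.05,"ty": 0.28,"tz": -0.5,"wx": 0,"wy": 0,"wz": -0.18,"claw": 0.2},{"tx": -0.08,"ty": 0.44,"tz": -0.5,"wx": 0,"wy": 0,"wz": -0.27,"claw": 0.2},{"tx": -0.1,"ty": 0.6,"tz": -0.5,"wx": 0,"wy": 0,"wz": -0.36,"claw": 0.2}]}}

```text
clock: 22.9
eef_pos: [460.8, -1.0, 227.1]
tool_rot: [3.141, -0.001, 0.455]
force: [1.7, -0.9, 0.2]
width: 68.5
gripper_force: 0.0
```

Call:
{"name": "jog_arm", "arguments": {"plan": [{"tx": -0.06,"ty": 0.08,"tz": 0,"wx": 0,"wy": 0,"wz": -0.09,"claw": 0.2},{"tx": -0.12,"ty": 0.16,"tz": 0,"wx": 0,"wy": 0,"wz": -0.18,"claw": 0.3},{"tx": -0.18,"ty": 0.24,"tz": 0,"wx": 0,"wy": 0,"wz": -0.27,"claw": 0.4},{"tx": -0.24,"ty": 0.32,"tz": 0,"wx": 0,"wy": 0,"wz": -0.36,"claw": 0.5},{"tx": -0.3,"ty": 0.4,"tz": 0,"wx": 0,"wy": 0,"wz": -0.45,"claw": 0.5},{"tx": -0.36,"ty": 0.46,"tz": 0,"wx": 0,"wy": 0,"wz": -0.54,"claw": 0.5},{"tx": -0.37,"ty": 0.47,"tz": 0,"wx": 0,"wy": 0,"wz": -0.63,"claw": 0.5},{"tx": -0.37,"ty": 0.47,"tz": 0.1,"wx": 0,"wy": 0,"wz": -0.633,"claw": 0.5},{"tx": -0.37,"ty": 0.47,"tz": 0.1,"wx": 0,"wy": 0,"wz": -0.633,"claw": 0.5},{"tx": -0.37,"ty": 0.47,"tz": 0.1,"wx": 0,"wy": 0,"wz": -0.633,"claw": 0.5}]}}

```text
clock: 23.9
eef_pos: [422.2, -174.8, 196.7]
tool_rot: [-3.14, -0.0, 1.441]
force: [-0.1, -0.7, 0.2]
width: 42.8
gripper_force: 0.0
```

```bash
python3 - <<'E'
from h import *
st,p=survey("w7.png",["teaspoon"])
r=ctrl.trace(p,"teaspoon")[0];P=pts(p,r["pixels"],st)
rc=cv2.minAreaRect(P[:,:2].astype(np.float32));print(rc)
L=cv2.fitLine(P[:,:2].astype(np.float32),cv2.DIST_HUBER,0,.01,.01).ravel();d=L[:2]*np.sign(L[1]);print("dir",d,np.degrees(np.arctan2(d[1],d[0])))
c=np.array(rc[0]);n=np.array([-d[1],d[0]])
s=(P[:,:2]-c)@d;w=(P[:,:2]-c)@n
for a in range(-66,66,11):
    k=(s>=a)&(s<a+11)
    if k.sum(): print(a,k.sum(),"w",w[k].min().round(1),w[k].max().round(1),"z",np.percentile(P[k,2],[5,50,95]).round(1))
st,p=look("side","s7.png")
for t in ["filter_pack","spoon_trough"]:
    for r in ctrl.trace(p,t)[:1]: print(t,r["score"],desc(pts(p,r["pixels"])))
E
```

```text
23.9 [ 422.2 -174.8  196.7] [-3.14  -0.     1.441] fx 392.902053917786
cam at [432. -98. 339.] fwd [-0.04 -0.3  -0.95] right [ 0.99 -0.13 -0.  ]
teaspoon 0.96 [326. 226.  27. 140.] lo [ 413. -254.    1.] hi [ 441. -135.   11.] rect [ 424.5 -195.8  128.    23.9   82.1]
((424.8691101074219, -196.24813842773438), (130.27838134765625, 25.90474510192871), 82.48779296875)
dir [0.14618061 0.98925793] 81.594345
-66 102 w -5.2 7.9 z [3.2 5.1 6.4]
-55 146 w -5.1 7.9 z [5.5 6.9 8.5]
-44 139 w -4.9 7.2 z [6.5 8.2 9.9]
-33 127 w -3.6 6.4 z [ 8.1  9.4 10.6]
-22 124 w -3.4 5.8 z [ 0.5 10.3 11.5]
-11 122 w -3.2 5.1 z [-0.2  9.9 11.7]
0 87 w -1.8 4.3 z [ 8.8 10.  11.2]
11 102 w -3.3 5.6 z [ 0.8  8.9 10.5]
22 240 w -9.7 11.9 z [2.4 5.5 8. ]
33 383 w -12.3 13.6 z [0.9 3.3 6.4]
44 369 w -11.9 13.7 z [1.2 3.5 6.9]
55 235 w -8.9 11.3 z [2.9 6.1 8.5]
filter_pack 0.88 lo [468. 155.  21.] hi [557. 248. 130.] rect [511.1 154.7  97.5 234.    1.2]
spoon_trough 0.63 lo [524. 421.   5.] hi [620. 476.  18.] rect [572.3 449.2  53.4  99.   83.3]
```

View pics/w7.png

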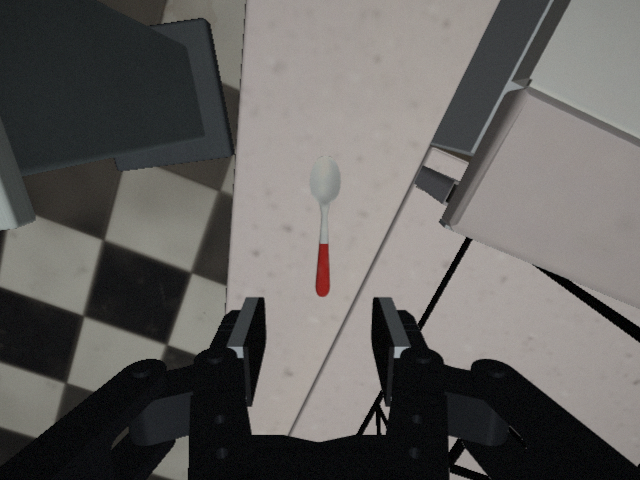

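The spoon lies at (325,226) with its bowl up at (325,180). Its middle stands about 10 mm high, which suits a tip grasp.

Call:
{"name": "jog_arm", "arguments": {"plan": [{"tx": -0.086,"ty": 0.015,"tz": 0.12,"wx": 0,"wy": 0,"wz": 0,"claw": 0.5},{"tx": -0.086,"ty": 0.015,"tz": 0.26,"wx": 0,"wy": 0,"wz": 0,"claw": 0.5},{"tx": -0.086,"ty": 0.015,"tz": 0.4,"wx": 0,"wy": 0,"wz": 0,"claw": 0.6},{"tx": -0.086,"ty": 0.015,"tz": 0.5,"wx": 0,"wy": 0,"wz": 0,"claw": 0.7},{"tx": -0.086,"ty": 0.015,"tz": 0.58,"wx": 0,"wy": 0,"wz": 0,"claw": 0.7},{"tx": -0.086,"ty": 0.015,"tz": 0.6,"wx": 0,"wy": 0,"wz": 0,"claw": 0.7},{"tx": -0.086,"ty": 0.015,"tz": 0.6,"wx": 0,"wy": 0,"wz": 0,"claw": 0.7},{"tx": -0.086,"ty": 0.015,"tz": 0.6,"wx": 0,"wy": 0,"wz": 0,"claw": 0.7}]}}

```text
clock: 25.0
eef_pos: [424.3, -201.2, 17.1]
tool_rot: [3.141, 0.001, 1.442]
force: [0.3, 0.2, 0.3]
width: 25.6
gripper_force: 0.0
```

Call:
{"name": "jog_arm", "arguments": {"plan": [{"tx": 0,"ty": -0.003,"tz": 0.025,"wx": 0,"wy": 0,"wz": 0,"claw": 0.7},{"tx": 0,"ty": -0.003,"tz": 0.042,"wx": 0,"wy": 0,"wz": 0,"claw": 0.7},{"tx": 0,"ty": -0.003,"tz": 0.042,"wx": 0,"wy": 0,"wz": 0,"claw": 0.7},{"tx": 0,"ty": -0.003,"tz": 0.042,"wx": 0,"wy": 0,"wz": 0,"claw": 1},{"tx": 0,"ty": -0.003,"tz": 0.042,"wx": 0,"wy": 0,"wz": 0,"claw": 1},{"tx": 0,"ty": -0.003,"tz": 0.042,"wx": 0,"wy": 0,"wz": 0,"claw": 1},{"tx": 0,"ty": -0.003,"tz": 0.042,"wx": 0,"wy": 0,"wz": 0,"claw": 1},{"tx": 0,"ty": -0.003,"tz": 0.042,"wx": 0,"wy": 0,"wz": 0,"claw": 1}]}}

```text
clock: 25.8
eef_pos: [423.4, -200.9, 5.1]
tool_rot: [3.14, -0.0, 1.442]
force: [-0.9, 0.1, 6.7]
width: 16.0
gripper_force: 58.8
```

Call:
{"name": "jog_arm", "arguments": {"plan": [{"tx": 0,"ty": 0,"tz": -0.05,"wx": 0,"wy": 0,"wz": 0,"claw": 1},{"tx": 0,"ty": 0,"tz": -0.15,"wx": 0,"wy": 0,"wz": 0,"claw": 1},{"tx": 0,"ty": 0,"tz": -0.3,"wx": 0,"wy": 0,"wz": 0,"claw": 1},{"tx": 0,"ty": 0,"tz": -0.45,"wx": 0,"wy": 0,"wz": 0,"claw": 1},{"tx": 0,"ty": 0,"tz": -0.6,"wx": 0,"wy": 0,"wz": 0,"claw": 1},{"tx": 0,"ty": 0,"tz": -0.75,"wx": 0,"wy": 0,"wz": 0,"claw": 1},{"tx": 0,"ty": 0,"tz": -0.75,"wx": 0,"wy": 0,"wz": 0,"claw": 1},{"tx": 0,"ty": 0,"tz": -0.75,"wx": 0,"wy": 0,"wz": 0,"claw": 1}]}}

```text
clock: 26.6
eef_pos: [423.3, -200.9, 230.2]
tool_rot: [3.139, 0.0, 1.443]
force: [-0.7, 0.5, -0.9]
width: 16.2
gripper_force: 58.3
```

```bash
python3 - <<'E'
from h import *
st,p=survey("w8.png",["teaspoon"])
print(st["width"],st["gripper_force"])
r=ctrl.trace(p,"teaspoon")[0];P=pts(p,r["pixels"],st)
M=R.from_euler('xyz',st["tool_rot"]).as_matrix();Q=(P-st["eef_pos"])@M
print("tool frame lo",np.percentile(Q,2,0).round(1),"hi",np.percentile(Q,98,0).round(1))
for a in range(-80,80,20):
    k=(Q[:,0]>=a)&(Q[:,0]<a+20)
    if k.sum()>3: print(a,k.sum(),np.median(Q[k],0).round(1))
E
```

```text
26.6 [ 423.3 -200.9  230.2] [3.139 0.    1.443] fx 392.902053917786
cam at [ 433. -124.  373.] fwd [-0.04 -0.3  -0.95] right [ 0.99 -0.13  0.  ]
teaspoon 0.92 [321. 283.  72. 294.] lo [ 414. -251.  226.] hi [ 441. -134.  236.] rect [ 425.4 -195.4  128.2   25.2   83.7]
16.249888275956568 58.258777327719145
tool frame lo [-52.3 -10.6  -5.7] hi [67.7 12.1  4.2]
-60 782 [-47.7  -0.5  -1.4]
-40 950 [-30.2  -0.1  -3.5]
-20 922 [-9.9 -0.1 -5.1]
0 706 [10.   0.3 -4.7]
20 1874 [34.2  0.3 -0.4]
40 3636 [49.8  0.6  2. ]
60 1283 [64.1  0.9 -0.8]
```

View pics/w8.png

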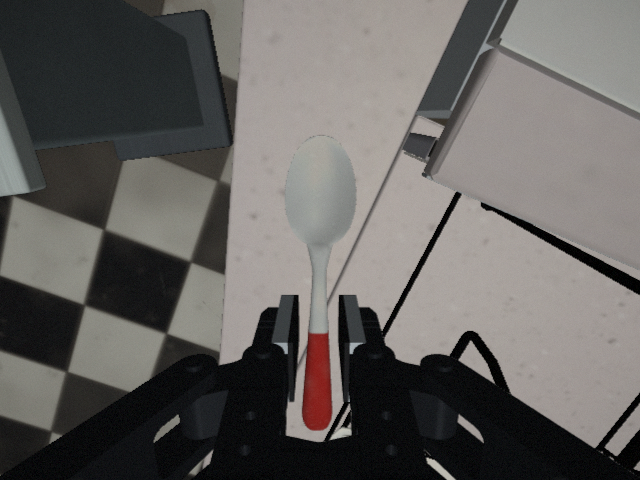

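The spoon is held level, bowl up, at (320,283), bowl at (320,190). Carrying it to the trough, turning the camera to the robot's side.

Call:
{"name": "jog_arm", "arguments": {"plan": [{"tx": 0.12,"ty": 0,"tz": 0,"wx": 0,"wy": 0,"wz": 0,"claw": 1},{"tx": 0.28,"ty": 0.01,"tz": 0,"wx": 0,"wy": 0,"wz": 0,"claw": 1},{"tx": 0.44,"ty": 0.02,"tz": 0,"wx": 0,"wy": 0,"wz": 0,"claw": 1},{"tx": 0.6,"ty": 0.02,"tz": 0,"wx": 0,"wy": 0,"wz": 0,"claw": 1},{"tx": 0.76,"ty": 0.03,"tz": 0,"wx": 0,"wy": 0,"wz": -0.09,"claw": 1},{"tx": 0.9,"ty": 0.04,"tz": 0,"wx": 0,"wy": 0,"wz": -0.18,"claw": 1},{"tx": 1,"ty": 0.04,"tz": 0,"wx": 0,"wy": 0,"wz": -0.27,"claw": 1},{"tx": 1,"ty": 0.04,"tz": 0,"wx": 0,"wy": 0,"wz": -0.36,"claw": 1},{"tx": 1,"ty": 0.04,"tz": 0,"wx": 0,"wy": 0,"wz": -0.45,"claw": 1},{"tx": 1,"ty": 0.04,"tz": 0,"wx": 0,"wy": 0,"wz": -0.5,"claw": 1},{"tx": 1,"ty": 0.04,"tz": 0,"wx": 0,"wy": 0,"wz": -0.5,"claw": 1},{"tx": 1,"ty": 0.04,"tz": 0,"wx": 0,"wy": 0,"wz": -0.5,"claw": 1}]}}

```text
clock: 27.95
eef_pos: [472.8, 94.6, 228.2]
tool_rot: [-3.14, -0.001, 2.225]
force: [0.5, 0.2, 0.0]
width: 15.7
gripper_force: 58.2
```

Call:
{"name": "jog_arm", "arguments": {"plan": [{"tx": 0.12,"ty": 0.09,"tz": 0,"wx": 0,"wy": 0,"wz": -0.06,"claw": 1},{"tx": 0.25,"ty": 0.19,"tz": 0,"wx": 0,"wy": 0,"wz": -0.14,"claw": 1},{"tx": 0.38,"ty": 0.29,"tz": 0,"wx": 0,"wy": 0,"wz": -0.22,"claw": 1},{"tx": 0.51,"ty": 0.39,"tz": 0,"wx": 0,"wy": 0,"wz": -0.3,"claw": 1},{"tx": 0.64,"ty": 0.49,"tz": 0,"wx": 0,"wy": 0,"wz": -0.38,"claw": 1},{"tx": 0.76,"ty": 0.59,"tz": 0,"wx": 0,"wy": 0,"wz": -0.46,"claw": 1},{"tx": 0.88,"ty": 0.685,"tz": 0,"wx": 0,"wy": 0,"wz": -0.509,"claw": 1},{"tx": 0.88,"ty": 0.685,"tz": 0,"wx": 0,"wy": 0,"wz": -0.509,"claw": 1},{"tx": 0.88,"ty": 0.685,"tz": 0,"wx": 0,"wy": 0,"wz": -0.509,"claw": 1},{"tx": 0.88,"ty": 0.685,"tz": 0,"wx": 0,"wy": 0,"wz": -0.509,"claw": 1}]}}

```text
clock: 28.95
eef_pos: [475.4, 427.6, 228.6]
tool_rot: [-3.139, -0.0, 3.024]
force: [0.5, -0.1, 0.1]
width: 15.5
gripper_force: 58.3
```

```bash
python3 - <<'E'
from h import *
st,p=survey("w9.png",["teaspoon","spoon_trough","round_seat"])
r=ctrl.trace(p,"spoon_trough")[0];P=pts(p,r["pixels"],st);q=P[(P[:,2]<25)&(P[:,2]>4)]
print(cv2.minAreaRect(q[:,:2].astype(np.float32)),np.percentile(q[:,2],[2,50,98]))
A=pts(p,None,st);e=np.array([.9932,-.1167]);
k=(A[:,2]>30)&(A[:,0]>560)&(A[:,0]<760)&(A[:,1]>330)&(A[:,1]<560);B=A[k]
for y in range(330,560,20):
    b=B[(B[:,1]>=y)&(B[:,1]<y+20)]
    if len(b)>5: print(y,"minx",np.percentile(b[:,0],1).round(),"zmax",b[:,2].max().round())
E
```

```text
28.95 [475.4 427.6 228.6] [-3.139 -0.     3.024] fx 392.902053917786
cam at [398. 437. 371.] fwd [ 0.3  -0.04 -0.95] right [ 0.12  0.99 -0.  ]
teaspoon 0.98 [322. 281.  69. 294.] lo [408. 418. 224.] hi [525. 445. 234.] rect [468.1 425.4  25.4 127.2  78.6]
spoon_trough 0.8 [353. 266.  55. 151.] lo [474. 425.   8.] hi [610. 480.  18.] rect [544.3 451.7  46.9 156.2  83.3]
round_seat 0.84 [267. 266.  86.  84.] lo [495. 332.   8.] hi [563. 409.  19.] rect [531.6 371.7  80.9  74.8  62.6]
((544.8349609375, 451.67791748046875), (48.98468780517578, 157.81446838378906), 83.30352783203125) [ 7.61773206  9.22582574 18.52133497]
370 minx 653.0 zmax 75.0
390 minx 649.0 zmax 115.0
410 minx 649.0 zmax 115.0
430 minx 667.0 zmax 74.0
490 minx 708.0 zmax 103.0
510 minx 714.0 zmax 104.0
```

View pics/w9.png

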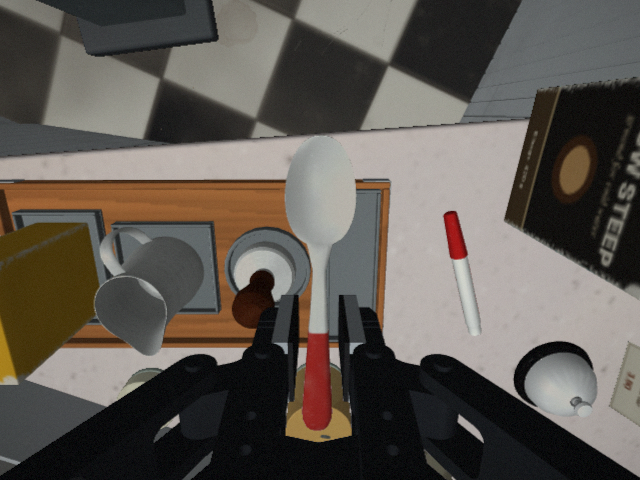

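The spoon is at (322,281), aligned with the trough (353,266). The tamper handle at (260,290) is beside it, so I check the gripper's side clearance.

```bash
python3 - <<'E'
from h import *
st,p=look("wrist")
Q=(pts(p,None,st)-st["eef_pos"])@R.from_euler('xyz',st["tool_rot"]).as_matrix()
Q=Q[(Q[:,2]<8)&(abs(Q[:,0])<45)]
for a in range(-140,10,10):
    k=(Q[:,2]>=a)&(Q[:,2]<a+10)
    if k.sum()>5: print(a,k.sum(),"y",np.percentile(Q[k,1],[1,99]).round(),"x",np.percentile(Q[k,0],[1,99]).round())
for n in ["side","scene"]:
    st,p=look(n);P=pts(p,ctrl.trace(p,"tamper")[0]["pixels"])
    q=P[(P[:,2]>85)&(P[:,2]<112)];print(n,"tamper top",np.percentile(q,[2,50,98],axis=0).round(1).tolist())
E
```

```text
-100 206 y [-19.  19.] x [17. 19.]
-90 11984 y [-59.  58.] x [ 8. 18.]
-80 15063 y [-55.  55.] x [-3. 18.]
-70 8702 y [-50.  49.] x [-11.  18.]
-60 11400 y [-44.  43.] x [-11.  14.]
-50 3453 y [-38.  38.] x [-8. 14.]
-40 1709 y [-20.  20.] x [-11.  12.]
-30 1348 y [-22.  21.] x [-10.  12.]
-20 1122 y [-22.  21.] x [-10.  12.]
-10 4655 y [-16.  16.] x [-44.  43.]
0 1502 y [-10.  11.] x [32. 45.]
side tamper top [[521.0, 361.4, 85.5], [535.6, 378.2, 97.0], [550.5, 385.7, 104.8]]
scene tamper top [[518.9, 361.8, 85.8], [527.9, 376.3, 98.8], [539.6, 384.5, 107.2]]
```

Call:
{"name": "jog_arm", "arguments": {"plan": [{"tx": -0.1,"ty": 0.05,"tz": 0,"wx": 0,"wy": 0,"wz": 0,"claw": 1},{"tx": -0.2,"ty": 0.1,"tz": 0,"wx": 0,"wy": 0,"wz": 0,"claw": 1},{"tx": -0.245,"ty": 0.111,"tz": 0,"wx": 0,"wy": 0,"wz": 0,"claw": 1},{"tx": -0.245,"ty": 0.111,"tz": 0.1,"wx": 0,"wy": 0,"wz": 0,"claw": 1},{"tx": -0.245,"ty": 0.111,"tz": 0.22,"wx": 0,"wy": 0,"wz": 0,"claw": 1},{"tx": -0.245,"ty": 0.111,"tz": 0.34,"wx": 0,"wy": 0,"wz": 0,"claw": 1},{"tx": -0.245,"ty": 0.111,"tz": 0.46,"wx": 0,"wy": 0,"wz": 0,"claw": 1},{"tx": -0.245,"ty": 0.111,"tz": 0.55,"wx": 0,"wy": 0,"wz": 0,"claw": 1},{"tx": -0.245,"ty": 0.111,"tz": 0.61,"wx": 0,"wy": 0,"wz": 0,"claw": 1},{"tx": -0.245,"ty": 0.111,"tz": 0.63,"wx": 0,"wy": 0,"wz": 0,"claw": 1},{"tx": -0.245,"ty": 0.111,"tz": 0.63,"wx": 0,"wy": 0,"wz": 0,"claw": 1},{"tx": -0.245,"ty": 0.111,"tz": 0.63,"wx": 0,"wy": 0,"wz": 0,"claw": 1}]}}

```text
clock: 30.65
eef_pos: [552.9, 455.0, 41.8]
tool_rot: [3.14, 0.002, 3.027]
force: [0.7, 0.4, -0.8]
width: 16.0
gripper_force: 58.3
```

Call:
{"name": "jog_arm", "arguments": {"plan": [{"tx": 0,"ty": -0.01,"tz": 0.03,"wx": 0,"wy": 0,"wz": 0,"claw": 1},{"tx": 0,"ty": -0.01,"tz": 0.055,"wx": 0,"wy": 0,"wz": 0,"claw": 1},{"tx": 0,"ty": -0.01,"tz": 0.068,"wx": 0,"wy": 0,"wz": 0,"claw": 1},{"tx": 0,"ty": -0.01,"tz": 0.068,"wx": 0,"wy": 0,"wz": 0,"claw": 1},{"tx": 0,"ty": -0.01,"tz": 0.068,"wx": 0,"wy": 0,"wz": 0,"claw": 1}]}}

```text
clock: 31.15
eef_pos: [551.5, 451.3, 19.7]
tool_rot: [-3.142, -0.0, 3.027]
force: [-0.6, 0.0, -0.8]
width: 16.2
gripper_force: 58.3
```

Call:
{"name": "jog_arm", "arguments": {"plan": [{"tx": 0,"ty": 0,"tz": 0,"wx": 0,"wy": 0,"wz": 0,"claw": 0.72},{"tx": 0,"ty": 0,"tz": 0,"wx": 0,"wy": 0,"wz": 0,"claw": 0.72},{"tx": 0,"ty": 0,"tz": 0,"wx": 0,"wy": 0,"wz": 0,"claw": 0.72},{"tx": 0,"ty": 0,"tz": -0.06,"wx": 0,"wy": 0,"wz": 0,"claw": 0.72},{"tx": 0,"ty": 0,"tz": -0.16,"wx": 0,"wy": 0,"wz": 0,"claw": 0.72},{"tx": 0,"ty": 0,"tz": -0.3,"wx": 0,"wy": 0,"wz": 0,"claw": 0.72},{"tx": 0,"ty": 0,"tz": -0.45,"wx": 0,"wy": 0,"wz": 0,"claw": 0.5},{"tx": 0.1,"ty": 0,"tz": -0.6,"wx": 0,"wy": 0,"wz": 0,"claw": 0.5},{"tx": 0.2,"ty": 0,"tz": -0.75,"wx": 0,"wy": 0,"wz": 0,"claw": 0.3},{"tx": 0.28,"ty": -0.1,"tz": -0.85,"wx": 0,"wy": 0,"wz": 0,"claw": 0.3},{"tx": 0.28,"ty": -0.2,"tz": -0.85,"wx": 0,"wy": 0,"wz": 0,"claw": 0.3},{"tx": 0.28,"ty": -0.2,"tz": -0.85,"wx": 0,"wy": 0,"wz": 0,"claw": 0.3}]}}

```text
clock: 32.35
eef_pos: [461.5, 397.1, 278.8]
tool_rot: [3.141, 0.003, 3.023]
force: [0.6, -0.2, -0.5]
width: 59.7
gripper_force: 0.0
```

```bash
python3 - <<'E'
from h import *
st,p=survey("w10.png",["teaspoon","spoon_trough","tamper","milk_jug","filter_pack"])
r=ctrl.trace(p,"teaspoon")
P=pts(p,r[0]["pixels"],st);c=np.array([545,451]);e=np.array([.9932,-.1167]);n=np.array([.1167,.9932])
d=P[:,:2]-c;s=d@e;w=d@n;print("s",s.min(),s.max(),"w",w.min(),w.max())
for a in range(-80,80,20):
    k=(s>=a)&(s<a+20)
    if k.sum(): print(a,k.sum(),np.percentile(P[k,2],[5,50,95]).round(1),w[k].mean().round(1))
st,p=look("side")
for t in T:
    for r in ctrl.trace(p,t)[:1]: print(t,round(r["score"],2),desc(pts(p,r["pixels"])))
E
```

```text
32.35 [461.5 397.1 278.8] [3.141e+00 3.000e-03 3.023e+00] fx 392.902053917786
cam at [384. 406. 421.] fwd [ 0.3  -0.04 -0.95] right [0.12 0.99 0.  ]
teaspoon 0.84 [380. 256.  22. 108.] lo [486. 441.  10.] hi [603. 469.  20.] rect [546.  454.   22.8 126.4  84.4]
spoon_trough 0.8 [376. 259.  54. 135.] lo [469. 423.   8.] hi [621. 480.  19.] rect [544.5 451.2  50.  156.8  83.5]
tamper 0.72 [300. 274.  53.  78.] lo [508. 344.  18.] hi [550. 393. 104.] rect [531.4 368.8  55.9  48.4  73.7]
tamper 0.32 [473. 264.  32. 112.] lo [502. 546.  10.] hi [629. 574.  17.] rect [566.4 560.6 134.2  15.    9.8]
milk_jug 0.64 [204. 274.  86.  99.] lo [475. 241.  12.] hi [558. 306.  94.] rect [518.9 267.3  80.4  69.5  44.9]
filter_pack 0.69 [ 87. 289. 141. 133.] lo [465. 155.  20.] hi [555. 206. 130.] rect [511.6 177.6  51.3  92.   83.3]
s -64.0180315755077 66.23531073333588 w -10.417686191753937 14.961826797566381
-80 41 [15.3 16.3 17.6] 2.6
-60 373 [10.3 13.1 15.8] 3.0
-40 341 [10.  13.5 16.8] 2.2
-20 127 [ 8.9 18.3 19.8] 1.6
0 150 [ 9.  18.8 20.3] 1.2
20 150 [16.  18.1 20.2] -0.2
40 174 [13.5 15.7 17.
[... 174 characters left out ...]
. 130.] rect [513.3 206.7 116.6  93.2  84.7]
teaspoon 0.7 lo [553. 429.   8.] hi [606. 455.  19.] rect [578.4 442.6  26.9  59.8  77.7]
marker_pen 0.89 lo [533. 555.   4.] hi [629. 578.  17.] rect [581.3 566.8 102.6  16.2  10.3]
tall_carton 0.55 lo [410. 620.   5.] hi [525. 680. 173.] rect [ 339.5  179.1 1020.8  122.4   75.2]
round_seat 0.83 lo [493. 341.   5.] hi [574. 413.  19.] rect [542.8 464.9 275.5  84.   84. ]
square_bay 0.86 lo [476. 234.   4.] hi [575. 324.  18.] rect [527.5 290.1 123.3  97.6  79.1]
oblong_bay 0.49 lo [451. 142.   6.] hi [571. 263.  53.] rect [513.1 197.  125.6 115.3  82. ]
spoon_trough 0.93 lo [526. 410.   6.] hi [621. 476.  19.] rect [572.4 438.6  71.2 100.8  83.2]
```

View pics/w10.png

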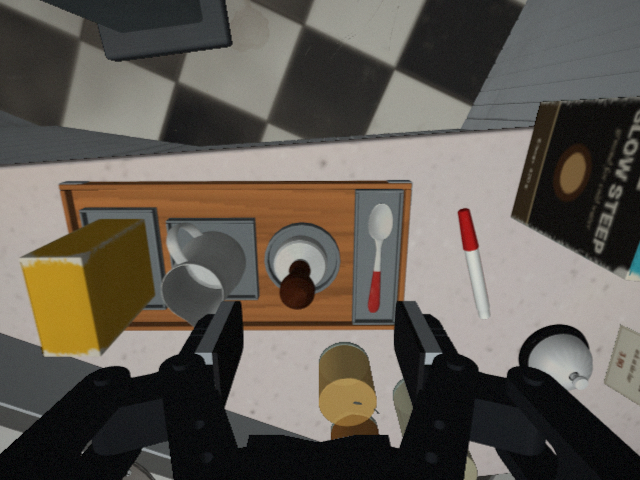

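Everything is in place: the carton at (85,285), jug (205,270), tamper (298,275) and spoon (380,256, bowl up). The spoon heights match resting on the floor, and the pen and tall carton have not been moved. The arm is clear, so I'm handing in.

```bash
python3 -c "
from cell import ctrl
print(ctrl.finish_job())"
```

```text
the job is handed in; nothing more can be done
None
```

I packed all four items in the order asked and handed the job in at about 33 s of the 120 s. My last camera check showed each upright or bowl up in its insert, with the pen and tall carton not moved, but the hand-in call returned no verdict.

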